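# String the sanded wheels on the skewer

### The arm

A 6-joint arm with a two-finger parallel gripper is mounted at the origin on the work surface. World frame = base frame: x ahead of the robot, y to its left, z up, the work surface at z = 0. Lengths are in m, angles in rad, forces in N, time in s.
With the tool pointing down it reaches from about 0.4 to 0.825 m from the base axis. Payload 7 kg.
Tool frame: the origin (TCP) lies midway between the tips of the shut fingers; the grasp point (between the pads) lies 19 mm behind it; y points along the fingers, z is the direction in which the jaws open and shut, and the axes are right-handed (so a half turn about y gives the same grasp; the last joint's range is limited). The gripper opens to 88 mm and grips with 3 to 60 N. Pads are 19 mm wide; open, the fingers measure 130 mm over their backs; the gripper's body (78 mm by 193 mm) begins 47 mm behind the grasp point.
Start: joints at [1.48, 0.359, 0.012, 0, -1.224, -0.288], TCP at [0.25, 0.627, 0.227] pointing down, gripper open.
Joint ranges: [-3.07, 3.07], [-1.43, 2.12], [-1.02, 1.25], [-3.03, 1.67], [-3.05, -0], [-3.03, 3.03]. Speed limits (rad/s): [2.39, 2.39, 3.01, 3.14, 3.14, 3.14].

### API

Orientations are given as [roll, pitch, yaw] about the fixed x, y, z axes, in that order (R = Rz(yaw) Ry(pitch) Rx(roll)).
In Python, from station import arm gives the robot as it stands.
- The arm moves only by the tool move_arm, never from a script. Its argument "deltas" is a list of rows, each an object with "dp": the shift along the tool's x, y, z in mm, a list of three; "rotation": the turn, a rotation vector about the tool's x, y, z in degrees, a list of three. A call has 1 to 5 rows; each row shifts and turns the pose as measured when the row begins, along the tool's axes as they then stand; what a row does not reach is not made up. A row lasts 1/12 s, in which the tool goes at most 41.7 mm and 7.16 degrees, less where a joint would pass 70% of its speed; a pose out of reach is approached as far as the arm can. A call is refused whole if a number of a shift passes 41.7 or a number of a turn 7.16, either way. A call with a gripper value outside its range is refused whole. "jaw" is the closure in counts, from 0 (fully open) to 255 (shut), set as the call begins (left out, the last holds). The fingers move at their own pace and stop on an object; "squeeze" is the grip in N (left out, the last holds). Time passes only in rows, so rows that do not move let the fingers close. It gives the time, the measured TCP pose, the force and the opening at its end, in the units of the state.
- arm.get_state(): the state, without advancing time (a new reading comes with each control period).
- arm.grab_frame(name): name is "side" or "top" or "wrist"; returns a dict with "pixels" (480x640x3 uint8, red, green, blue), "z_map" (480x640 float32, m along the optical axis (not along the pixel's ray), 0 where there is no reading), "fx", "fy", "cx", "cy" (pixels), "k1" (the pictures are not rectified: a ray, as slopes to the right and down, at radius r is drawn at 1 + k1 r^2 times it, then the intrinsics apply), "cam_to_world" (4x4, takes a point from camera to world coordinates); the wrist camera has in their place "mount" (4x4, takes a point from camera to tool coordinates, whose origin is the TCP and whose axes are the tool frame's). Camera axes: x right, y down, z forward; pixel columns grow to the right and rows downward; lengths in m; the calibration is good to about 2 mm. A picture is of the moment at which its call begins: read the wrist's pose just before it.
- arm.job_done(): hands the job in, once; it reports no verdict.
The state is a dict: "t": time; "q": joint angles; "qd": joint speeds; "joint_efforts": joint torques, N m; "eef_pos": TCP position; "ee_rot": TCP orientation; "force": force on the tool from outside, world axes, zero at the start; "moment": the same for the moment, N m; "width": finger opening in m.
Only numpy, scipy, OpenCV 4.12 (cv2) and the standard library are available. Lean on these libraries where they do the work, as an engineer would, in place of code of your own. Each camera call takes 0.05 s, during which the arm holds its last target.

### The job

Take the skewer off the drip stand, feel its crooked tip into the bores of the three wheels standing in the trough, and slide it through all of them until they are home against the brass collar, never forcing it: the soft wood dents. Then lift the wheels out as one stack, level enough that none slides off, and lay the skewer softly back in both notches of the stand, the wheels hanging between the uprights, and let go. Do not touch the wheels with the gripper, and leave the oil jar, the sanding block and the car body where they are.

Things in the scene. Friction and masses are not known exactly. Their poses are not given: they have to be found in the camera images.
- skewer: skewer with wooden handle; x runs along the handle's axis to the tip. Origin: mid-shank, on that axis. Along x in mm: handle 24 x 24 square, -104 to -14; steel shank 12 x 12, -14 to 14; brass collar 26 across, 14 to 19; steel rod 7 thick, tip at 154, its last 6 narrowing to 5. The rod is crooked in the handle (see skewer_collar). This pose is the handle's. Whole: 140 g, lies across the stand
- skewer_collar (a point): point on the handle's axis at the back of the brass collar (x = 14 mm on the skewer), moving with the handle. From here the rod runs straight but 2.2 degrees off the axis: its tip lies 5.5 mm beside the axis, to a side that is unknown, unmeasured and different each time. Collar and rod can turn in the handle, stiffly (0.03 N m), and otherwise stay as they are
- wheel_a: sanded wooden toy-car wheel (pale wood): plain disc 60 mm in diameter, 18 mm thick, 11 mm bore through its middle; origin at its centre, x along the bore. Loose, about 30 g, stands on its rim in the trough, one of three in a row nearly face to face; their order varies. Soft: a push over 20 N dents it
- wheel_b: sanded wooden toy-car wheel (mid-brown wood): plain disc 60 mm in diameter, 18 mm thick, 11 mm bore through its middle; origin at its centre, x along the bore. Loose, about 30 g, stands on its rim in the trough, one of three in a row nearly face to face; their order varies. Soft: a push over 20 N dents it
- wheel_c: sanded wooden toy-car wheel (speckled tan): plain disc 60 mm in diameter, 18 mm thick, 11 mm bore through its middle; origin at its centre, x along the bore. Loose, about 30 g, stands on its rim in the trough, one of three in a row nearly face to face; their order varies. Soft: a push over 20 N dents it
- trough: fixed wooden V trough with the row of wheels, 100 mm wide; origin: centre of its underside on the bench; x runs along it from the open end (skewer goes in, boards start at x = -41 mm) to the end board. Two 45-degree boards carry the wheels, bore axes 66 mm above the bench. The wheels stand between x = -32 and the end board at 27.5 with about 5 mm to spare in all
- trough_slot (a point): bottom of the slot in the trough's end board, 50 mm above the bench. The end board (12 mm thick, x = 27.5 to 39.5 mm on the trough, top edge 86 mm above the bench) stops the wheels; the slot, 22 mm wide and open at the top, lets the rod pass through and be lifted out
- stand: fixed drip stand, the skewer's place; origin: centre of its underside on the bench; x runs along the skewer towards its tip. Base 170 x 90 x 12 mm; two uprights 12 thick, 70 wide, 104 high at x = -55 and +55 mm, each with a flat-bottomed notch 28 mm wide, open at the top. Wheels on the rod hang between them. By its crook the skewer lies there up to 4 degrees out of level
- stand_near (a point): bottom of the notch at x = -55 mm of the stand, 79 mm above the bench: it takes the square shank between handle and collar, so that the skewer's origin lies 6 mm above this point
- stand_far (a point): bottom of the notch at x = +55 mm of the stand, 77.5 mm above the bench: it takes the rod
- oil_jar: bystander: amber glass jar of wood oil with a dark lid, 60 mm across, 85 mm high; origin at the centre of its underside
- sanding_block: bystander: cork sanding block, 112 x 64 x 32 mm; origin at the centre of its underside
- car_body: bystander: wooden toy-car body without wheels, 150 x 52 x 48 mm; origin at the centre of its underside
Things that resemble listed ones, but are neither listed nor needed, are in the scene too. What is shaped like the stand but blue is not meant.

How it is judged:
By the outcome, as a careful person would: the job done as asked, in the order asked, and still so for the second after the job is handed in, with the robot touching nothing.
It also fails if it takes over 67 s, if anything falls off the work surface, if the arm or the gripper's body presses on something with over 40 N, if the wrist force passes 120 N, or if a joint passes its speed limit or range.

## Working session

There is one attempt and no reset: what is moved stays moved. The work goes in short steps, Python scripts to look and compute and a tool call to move; the robot and the scene stay as the last step left them, time stands still between calls to the robot, and variables do not carry over. Pictures are saved under pics/ and viewed, and the job is handed in when it is done.

Besides the shell and the picture viewer there is one more tool, called after "Emit:" as name(argument=value, ...), one argument or row to a line, values as JSON. move_arm: Moves the arm, as the interface text tells. Its arguments: {"type":"object","properties":{"deltas":{"type":"array","items":{"type":"object","properties":{"dp":{"type":"array","items":{"type":"number"}},"rotation":{"type":"array","items":{"type":"number"}}}}},"jaw":{"type":"number"},"squeeze":{"type":"number"}},"required":["deltas"]}

```bash
ls; mkdir -p pics; cat > h.py <<'E'
import numpy as np, cv2, pickle
from station import arm
from scipy.spatial.transform import Rotation as R
def T(st=None):
    st=st or arm.get_state(); M=np.eye(4); M[:3,:3]=R.from_euler('xyz',st['ee_rot']).as_matrix(); M[:3,3]=st['eef_pos']; return M
def grab(n,fn=None):
    M=T(); f=arm.grab_frame(n)
    f['c2w']=f['cam_to_world'] if 'cam_to_world' in f else M@np.array(f['mount'])
    f['c2w']=np.array(f['c2w'])
    if fn:
        cv2.imwrite('pics/'+fn+'.png',f['pixels'][:,:,::-1]); pickle.dump(f,open('pics/'+fn+'.pkl','wb'))
    return f
def load(fn): return pickle.load(open('pics/'+fn+'.pkl','rb'))
def ray(f,u,v):
    K=np.array([[f['fx'],0,f['cx']],[0,f['fy'],f['cy']],[0,0,1.]])
    p=cv2.undistortPoints(np.array([[[u,v]]],float),K,np.array([f['k1'],0,0,0,0.]))[0,0]
    d=f['c2w'][:3,:3]@np.array([p[0],p[1],1]); return f['c2w'][:3,3],d
def onz(f,u,v,z):
    o,d=ray(f,u,v); return o+d*(z-o[2])/d[2]
def bydepth(f,u,v,w=1):
    z=f['z_map'][v-w:v+w+1,u-w:u+w+1]; z=np.median(z[z>0]) if (z>0).any() else np.nan
    o,d=ray(f,u,v); return o+d*z
def proj(f,P):
    Pc=(np.linalg.inv(f['c2w'])@np.append(P,1))[:3]; x=Pc[:2]/Pc[2]; x=x*(1+f['k1']*(x@x)); return np.array([f['fx']*x[0]+f['cx'],f['fy']*x[1]+f['cy']])
E
python3 - <<'E'
from h import *
print(arm.get_state())
for n in('top','side','wrist'):
    f=grab(n,n+'0'); print(n,f['fx'],f['k1'],f['c2w'].round(3).tolist())
E
```

```text
pics
{'t': 0.0, 'q': array([ 1.48007586e+00,  3.59431533e-01,  1.10469445e-02, -3.68728317e-04,
       -1.22409203e+00, -2.88082379e-01]), 'qd': array([-1.58876570e-04, -8.04495544e-04, -5.50936473e-04, -2.47010386e-03,
       -3.63737209e-05, -7.79714636e-04]), 'joint_efforts': array([-5.84591580e-04, -5.82714915e+01,  2.93070155e+01,  6.99751407e+00,
        7.01569792e-03, -1.58627681e-04]), 'eef_pos': array([0.249469  , 0.62667429, 0.22558528]), 'ee_rot': array([-1.56908679e+00,  1.45105807e-04,  2.76266435e+00]), 'force': array([0.44836247, 0.65873991, 0.51486986]), 'moment': array([-2.75974936e-02, -9.05082942e-05,  5.83778567e-02]), 'width': 0.08770251660732302}
top 619.0787330808072 -0.1927811047664266 [[-0.023, -0.997, 0.072, 0.431], [-1.0, 0.024, 0.009, 0.086], [-0.011, -0.072, -0.997, 1.236], [0.0, 0.0, 0.0, 1.0]]
side 577.6718088214521 -0.14425566729436443 [[0.997, -0.066, 0.051, 0.455], [-0.082, -0.7, 0.709, -0.729], [-0.011, -0.711, -0.703, 0.92], [0.0, 0.0, 0.0, 1.0]]
wrist 400.2250958625731 -0.03332933154537906 [[-0.371, -0.888, -0.273, 0.324], [-0.929, 0.355, 0.108, 0.596], [0.001, 0.293, -0.956, 0.385], [0.0, 0.0, 0.0, 1.0]]
```

View pics/top0.png

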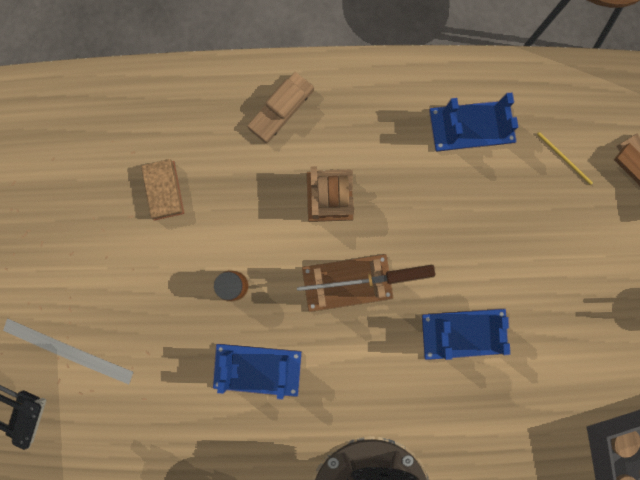

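View pics/side0.png

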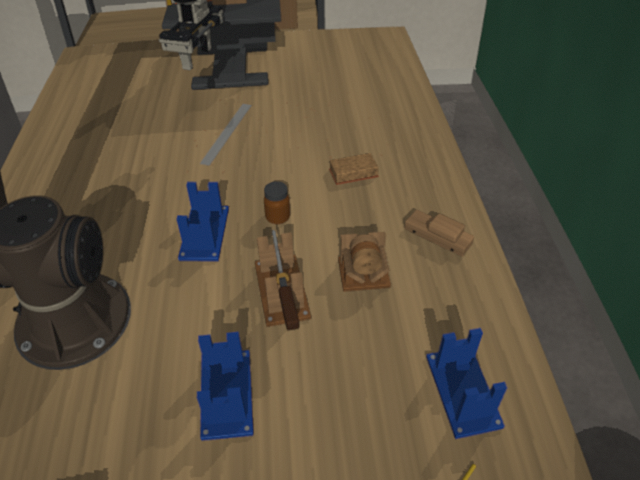

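View pics/wrist0.png

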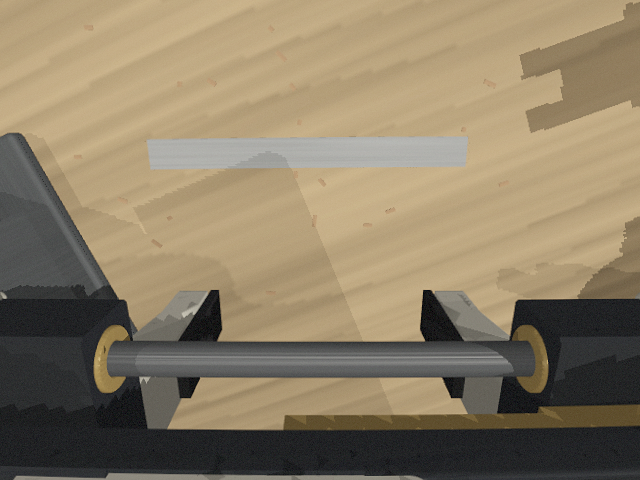

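```bash
python3 - <<'E'
from h import *
a=load('top0')['pixels'][150:325,220:450,::-1]; cv2.imwrite('pics/c1.png',cv2.resize(a,None,fx=3.4,fy=3.4,interpolation=cv2.INTER_CUBIC))
a=load('side0')['pixels'][165:340,225:425,::-1]; cv2.imwrite('pics/c2.png',cv2.resize(a,None,fx=3.4,fy=3.4,interpolation=cv2.INTER_CUBIC))
E
```

```text
(no output)
```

View pics/c1.png

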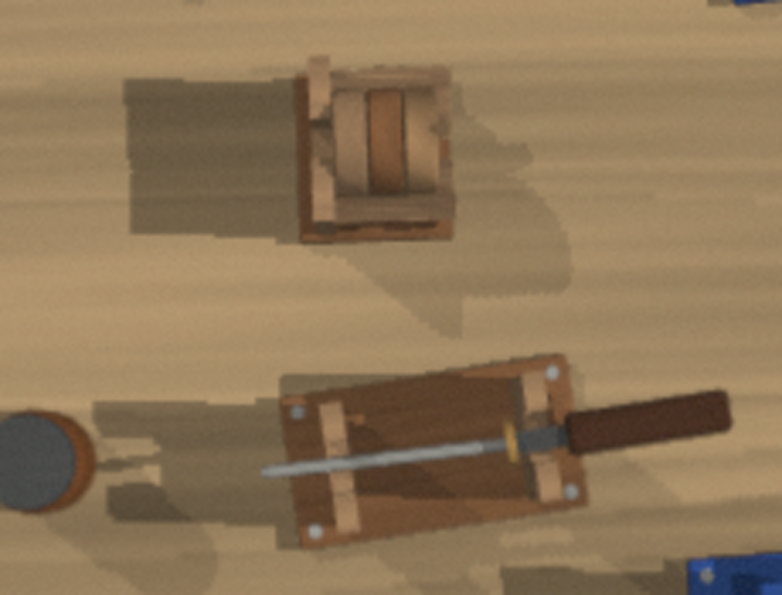

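View pics/c2.png

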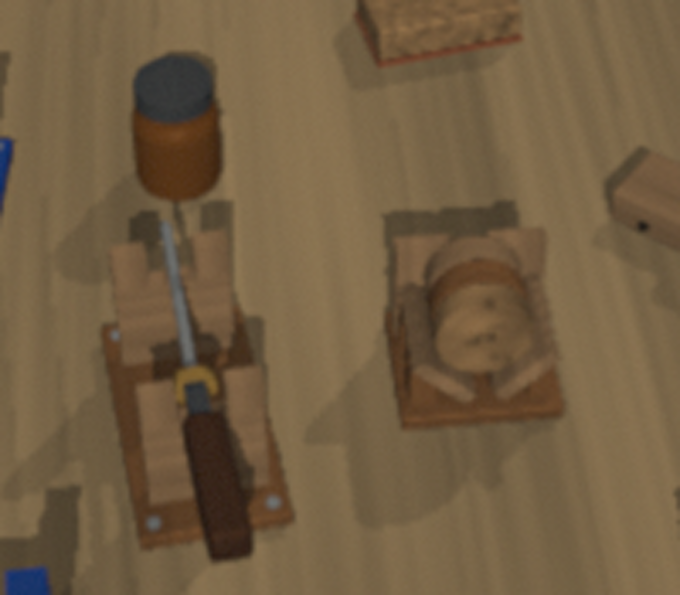

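```bash
python3 - <<'E'
from h import *
f=load('top0')
def c(x,y,z): return onz(f,220+x/3.4,150+y/3.4,z)
for n,p in dict(A=(280,398,.012),B=(300,550,.012),C=(590,502,.012),D=(563,355,.012),handle_end=(730,412,.097),hfront=(569,437,.097),collar=(512,440,.085),tip=(265,472,.085),tr_eb1=(309,57,.086),tr_eb2=(313,220,.086),tr_wheel=(352,88,.096),tw2=(355,195,.096), boards=(450,68,.07),boards2=(453,210,.07)).items(): print(n,c(*p).round(4))
g=load('side0')
def d(x,y): 
  u,v=225+x/3.4,165+y/3.4
  return bydepth(g,int(round(u)),int(round(v)))
for n,p in dict(bore=(488,305),wheeltop=(480,262),handle=(215,470),collartop=(195,372)).items(): print(n,d(*p).round(4))
for n,p in dict(bt=(720,405),h=(650,425),rod=(400,457),rod2=(300,468),w1=(350,140),w2=(385,140),w3=(420,140),base=(420,390),eb=(320,90)).items(): print(n,bydepth(f,int(220+p[0]/3.4),int(150+p[1]/3.4)).round(4))
E
```

```text
A [0.4632 0.1261 0.012 ]
B [0.3748 0.1164 0.012 ]
C [ 0.3984 -0.0526  0.012 ]
D [ 0.4843 -0.0393  0.012 ]
handle_end [ 0.4473 -0.1209  0.097 ]
hfront [ 0.4361 -0.0326  0.097 ]
collar [ 0.4353 -0.0026  0.085 ]
tip [0.4211 0.1327 0.085 ]
tr_eb1 [0.6494 0.1035 0.086 ]
tr_eb2 [0.5586 0.1034 0.086 ]
tr_wheel [0.6297 0.0802 0.096 ]
tw2 [0.5706 0.08   0.096 ]
boards [0.6443 0.0248 0.07  ]
boards2 [0.5641 0.0255 0.07  ]
bore [0.6082 0.0332 0.093 ]
wheeltop [0.6068 0.0662 0.0959]
handle [ 0.4447 -0.0766  0.0993]
collartop [ 0.4366 -0.0028  0.0955]
bt [ 0.4514 -0.113   0.1033]
h [ 0.4414 -0.0762  0.0996]
rod [0.4284 0.06   0.0851]
rod2 [0.424 0.114 0.082]
w1 [0.6015 0.0837 0.0946]
w2 [0.601  0.0633 0.0948]
w3 [0.6005 0.0447 0.0948]
base [0.4674 0.0456 0.0117]
eb [0.6313 0.098  0.0878]
```

```bash
cat > plan.py <<'E'
from h import *
import sys
def plan(tp,trot,n=5,vmax=41,wmax=7.1,minrows=1,verbose=True):
    "rows from the measured pose straight to target, tool axes"
    M=T(); rows=[]
    Rt=R.from_euler('xyz',trot); Rc=R.from_matrix(M[:3,:3])
    d=np.array(tp)-M[:3,3]; w=(Rc.inv()*Rt).as_rotvec(degrees=True)
    N=max(minrows,int(np.ceil(max(np.linalg.norm(d)*1000/vmax,np.linalg.norm(w)/wmax,1))))
    for i in range(min(n,N)):
        Ri=Rc*R.from_rotvec(w*i/N,degrees=True)
        rows.append((Ri.inv().apply(d*1000/N).round(1).tolist(),(w/N).round(2).tolist()))
    s=arm.get_state()
    print('t',round(s['t'],2),'total rows',N,'pos',s['eef_pos'].round(4),'rotdeg',np.degrees(s['ee_rot']).round(2),'F',s['force'].round(2),'M',s['moment'].round(3),'w',round(s['width'],4))
    for r in rows: print(r)
if __name__=='__main__':
    a=[float(x) for x in sys.argv[1:]]
    kw={}
    if len(a)>6: kw['minrows']=int(a[6])
    plan(a[:3],np.radians(a[3:6]),**kw)
E
python3 plan.py 0.44 -0.1 0.26 -90 0 90
```

```text
t 0.15 total rows 19 pos [0.2495 0.6268 0.2258] rotdeg [-8.9930e+01  1.0000e-02  1.5829e+02] F [0.36 0.17 0.79] M [-0.029 -0.036  0.025] w 0.0876
([-23.5, -1.8, 31.8], [-0.0, 3.59, -0.0])
([-25.4, -1.8, 30.3], [-0.0, 3.59, -0.0])
([-27.3, -1.8, 28.6], [-0.0, 3.59, -0.0])
([-29.0, -1.8, 26.9], [-0.0, 3.59, -0.0])
([-30.6, -1.8, 25.0], [-0.0, 3.59, -0.0])
```

Emit:
move_arm(
  deltas=[
    {"dp": [-23.5, -1.8, 31.8], "rotation": [0, 3.6, 0]},
    {"dp": [-25.4, -1.8, 30.3], "rotation": [0, 3.6, 0]},
    {"dp": [-27.3, -1.8, 28.6], "rotation": [0, 3.6, 0]},
    {"dp": [-29, -1.8, 26.9], "rotation": [0, 3.6, 0]},
    {"dp": [-30.6, -1.8, 25], "rotation": [0, 3.6, 0]},
  ],
)

```text
t: 0.57
eef_pos: [0.2982, 0.4336, 0.2291]
ee_rot: [-1.563, 0.005, 2.443]
force: [0.6, -0.3, 0.6]
width: 0.0877
```

```bash
python3 plan.py 0.44 -0.1 0.26 -90 0 90
```

```text
t 0.57 total rows 14 pos [0.2982 0.4336 0.2291] rotdeg [-89.54   0.27 139.97] F [ 0.62 -0.28  0.64] M [ 0.021 -0.117  0.061] w 0.0877
([-32.3, -1.9, 22.7], [-0.02, 3.57, -0.03])
([-33.6, -1.9, 20.6], [-0.02, 3.57, -0.03])
([-34.8, -1.9, 18.5], [-0.02, 3.57, -0.03])
([-35.9, -2.0, 16.3], [-0.02, 3.57, -0.03])
([-36.9, -2.0, 14.0], [-0.02, 3.57, -0.03])
```

Emit:
move_arm(
  deltas=[
    {"dp": [-32.3, -1.9, 22.7], "rotation": [0, 3.6, 0]},
    {"dp": [-33.6, -1.9, 20.6], "rotation": [0, 3.6, 0]},
    {"dp": [-34.8, -1.9, 18.5], "rotation": [0, 3.6, 0]},
    {"dp": [-35.9, -2, 16.3], "rotation": [0, 3.6, 0]},
    {"dp": [-36.9, -2, 14], "rotation": [0, 3.6, 0]},
  ],
)

```text
t: 0.98
eef_pos: [0.3471, 0.2322, 0.24]
ee_rot: [-1.564, 0.007, 2.115]
force: [0.9, 0.8, -0.8]
width: 0.0875
```

```bash
python3 plan.py 0.44 -0.1 0.26 -90 0 90
```

```text
t 0.98 total rows 9 pos [0.3471 0.2322 0.24  ] rotdeg [-89.6    0.42 121.16] F [ 0.92  0.79 -0.81] M [ 0.091 -0.205  0.02 ] w 0.0875
([-36.9, -1.9, 10.3], [-0.03, 3.46, -0.06])
([-37.5, -1.9, 8.0], [-0.03, 3.46, -0.06])
([-37.9, -2.0, 5.8], [-0.03, 3.46, -0.06])
([-38.2, -2.0, 3.5], [-0.03, 3.46, -0.06])
([-38.3, -2.0, 1.1], [-0.03, 3.46, -0.06])
```

Emit:
move_arm(
  deltas=[
    {"dp": [-36.9, -1.9, 10.3], "rotation": [0, 3.5, 0]},
    {"dp": [-37.5, -2, 8], "rotation": [0, 3.5, 0]},
    {"dp": [-37.9, -2, 5.8], "rotation": [0, 3.5, 0]},
    {"dp": [-38.2, -2, 3.5], "rotation": [0, 3.5, 0]},
    {"dp": [-38.3, -2, 1.1], "rotation": [0, 3.5, 0]},
  ],
)

```text
t: 1.4
eef_pos: [0.396, 0.0374, 0.253]
ee_rot: [-1.57, 0.007, 1.797]
force: [2.4, 0.6, -0.4]
width: 0.0875
```

```bash
python3 plan.py 0.44 -0.1 0.26 -90 0 97
```

```text
t 1.4 total rows 4 pos [0.396  0.0374 0.253 ] rotdeg [-89.96   0.38 102.94] F [ 2.41  0.58 -0.44] M [ 0.189 -0.191  0.003] w 0.0875
([-36.0, -1.5, -3.0], [-0.01, 1.49, -0.1])
([-35.9, -1.6, -4.0], [-0.01, 1.49, -0.1])
([-35.7, -1.6, -4.9], [-0.01, 1.49, -0.1])
([-35.6, -1.7, -5.8], [-0.01, 1.49, -0.1])
```

Emit:
move_arm(
  deltas=[
    {"dp": [-36, -1.5, -3], "rotation": [0, 1.5, 0]},
    {"dp": [-35.9, -1.6, -4], "rotation": [0, 1.5, 0]},
    {"dp": [-35.7, -1.6, -4.9], "rotation": [0, 1.5, 0]},
    {"dp": [-35.6, -1.7, -5.8], "rotation": [0, 1.5, 0]},
    {"dp": [0, 0, 0], "rotation": [0, 0, 0]},
  ],
)

```text
t: 1.82
eef_pos: [0.4394, -0.1133, 0.262]
ee_rot: [-1.574, 0.006, 1.678]
force: [0.8, 0.5, 0.7]
width: 0.0877
```

```bash
python3 - <<'E'
from h import *
print(arm.get_state()['eef_pos'],np.degrees(arm.get_state()['ee_rot']))
grab('wrist','w1')
E
```

```text
[ 0.43941995 -0.11326683  0.26201569] [-90.21124622   0.35734018  96.13805134]
```

View pics/w1.png

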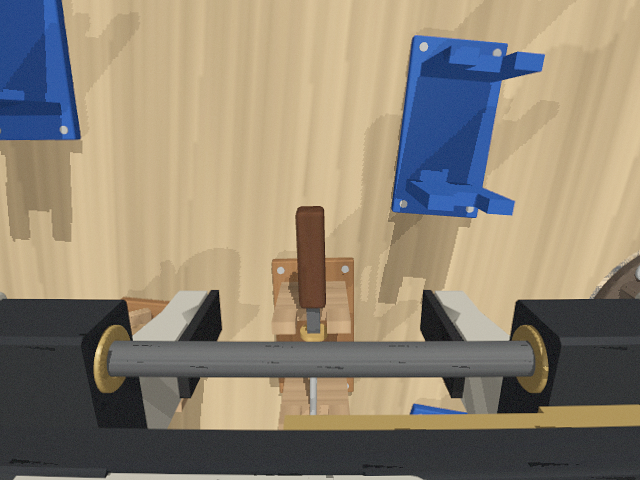

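```bash
python3 plan.py 0.5 0.085 0.26 -90 0 93
```

```text
t 1.87 total rows 6 pos [ 0.4387 -0.1116  0.2617] rotdeg [-90.19   0.31  96.16] F [-1.62 -0.41 -0.1 ] M [ 0.144  0.059 -0.025] w 0.0878
([31.5, 0.2, -13.7], [0.03, 0.53, -0.05])
([31.6, 0.2, -13.4], [0.03, 0.53, -0.05])
([31.7, 0.2, -13.1], [0.03, 0.53, -0.05])
([31.8, 0.2, -12.8], [0.03, 0.53, -0.05])
([32.0, 0.2, -12.5], [0.03, 0.53, -0.05])
```

Emit:
move_arm(
  deltas=[
    {"dp": [37, 0.2, -16], "rotation": [0, 0.6, 0]},
    {"dp": [37, 0.2, -16], "rotation": [0, 0.6, 0]},
    {"dp": [37, 0.2, -16], "rotation": [0, 0.6, 0]},
    {"dp": [37, 0.2, -16], "rotation": [0, 0.6, 0]},
    {"dp": [37, 0.2, -14], "rotation": [0, 0.6, 0]},
  ],
)

```text
t: 2.28
eef_pos: [0.4994, 0.0799, 0.26]
ee_rot: [-1.574, 0.005, 1.609]
force: [1.6, -0.9, 0.9]
width: 0.0876
```

Emit:
move_arm(
  deltas=[
    {"dp": [8, 0, 0], "rotation": [0, 0, 0]},
    {"dp": [0, 0, 0], "rotation": [0, 0, 0]},
    {"dp": [0, 0, 0], "rotation": [0, 0, 0]},
  ],
)

```text
t: 2.53
eef_pos: [0.4993, 0.0973, 0.2585]
ee_rot: [-1.572, 0.005, 1.619]
force: [-0.0, 1.1, 0.1]
width: 0.0873
```

```bash
python3 - <<'E'
from h import *
print(arm.get_state()['eef_pos'],np.degrees(arm.get_state()['ee_rot']))
grab('wrist','w2')
E
```

```text
[0.49933715 0.09729913 0.25848097] [-90.09087796   0.27321744  92.73759413]
```

View pics/w2.png

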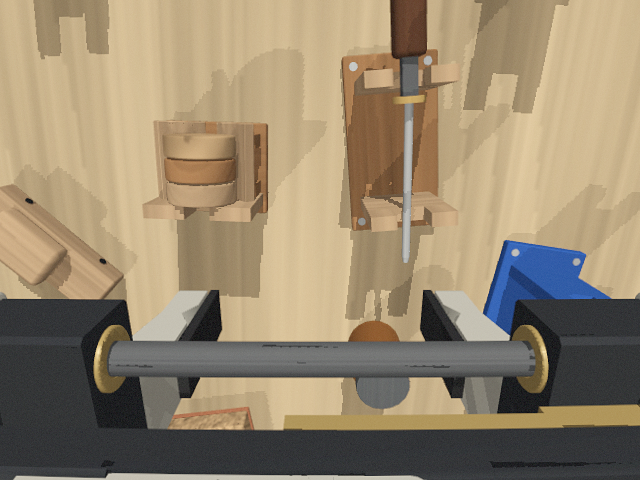

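```bash
python3 - <<'E'
from h import *
p=load('w2')['pixels'][:,:,::-1]
cv2.imwrite('pics/c3.png',cv2.resize(p[110:230,135:280],None,fx=5,fy=5,interpolation=cv2.INTER_CUBIC))
cv2.imwrite('pics/c4.png',cv2.resize(p[0:270,330:470],None,fx=2.8*.78,fy=2.8*.78,interpolation=cv2.INTER_CUBIC))
E
```

```text
(no output)
```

View pics/c3.png

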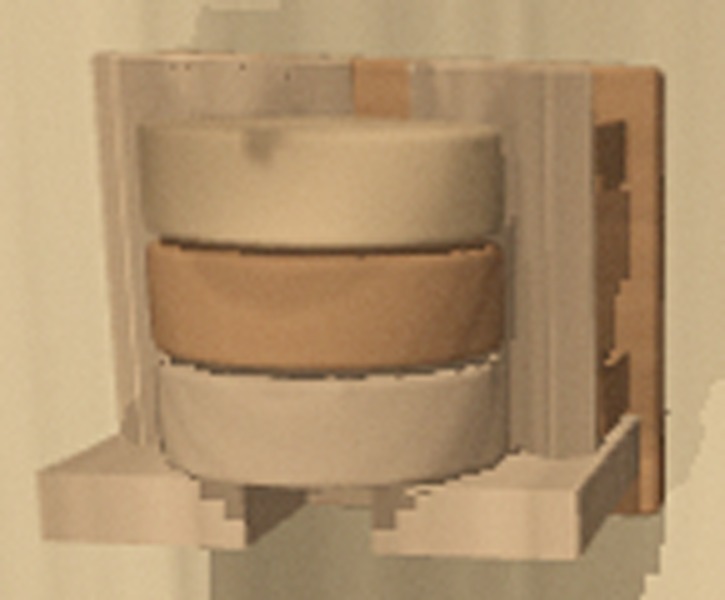

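View pics/c4.png

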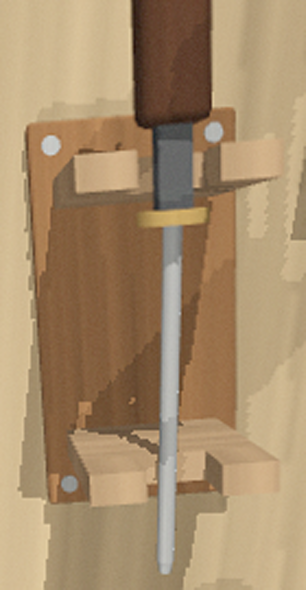

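```bash
python3 - <<'E'
from h import *
def cloud(f,m):
    vs,us=np.nonzero(m&(f['z_map']>0)); return np.array([ (lambda od: od[0]+od[1]*f['z_map'][v,u])(ray(f,u,v)) for v,u in zip(vs,us)]),us,vs
f=load('w1'); p=f['pixels'].astype(int)
m=np.zeros((480,640),bool); m[195:310,285:340]=True
m&=(p[:,:,0]-p[:,:,2]>15)&(p.sum(2)<230)
P,us,vs=cloud(f,m); print(len(P),us.min(),us.max(),vs.min(),vs.max())
cv2.imwrite('pics/m.png',m*255)
for lo in range(-125,-30,10):
    s=P[(P[:,1]*1000>lo)&(P[:,1]*1000<=lo+10)]
    if len(s): print(lo,len(s),np.percentile(s[:,0],[2,50,98]).round(4),np.percentile(s[:,2],[5,50,95]).round(4))
f=load('w2');p=f['pixels'].astype(int)
print('rows rod')
for v in list(range(60,98,6))+list(range(104,262,10)):
    row=p[v,380:440]; 
    sat=row.max(1)-row.min(1)
    c=np.nonzero(sat<28)[0]; 
    # restrict contiguous near 405
    c=c[(c>12)&(c<42)]
    u=380+c.mean() if len(c) else np.nan
    print(v,len(c),round(u,2), bydepth(f,int(round(u)),v,0).round(4) if len(c) else '', onz(f,u,v,.083).round(4) if len(c) else '')
E
```

```text
2496 292 325 206 308
-125 273 [0.4393 0.4496 0.461 ] [0.0872 0.1005 0.1037]
-115 297 [0.4383 0.449  0.4606] [0.101  0.1027 0.1039]
-105 288 [0.4368 0.4476 0.4589] [0.1005 0.1022 0.1035]
-95 289 [0.4353 0.4464 0.458 ] [0.1    0.1016 0.1029]
-85 265 [0.4341 0.445  0.4566] [0.0989 0.1012 0.1024]
-75 266 [0.433  0.4445 0.4555] [0.0989 0.1007 0.102 ]
-65 262 [0.4312 0.4429 0.4547] [0.0975 0.1001 0.1014]
-55 265 [0.43   0.4416 0.4538] [0.0968 0.0994 0.1007]
-45 249 [0.4292 0.4412 0.452 ] [0.0971 0.0991 0.1003]
-35 34 [0.4337 0.4457 0.4629] [0.0128 0.0979 0.0991]
rows rod
60 18 408.5 [ 0.4401 -0.0298  0.0915] [ 0.4381 -0.031   0.083 ]
66 18 408.5 [ 0.44   -0.0254  0.0929] [ 0.4377 -0.0267  0.083 ]
72 18 408.5 [ 0.4393 -0.0213  0.0919] [ 0.4372 -0.0223  0.083 ]
78 18 408.5 [ 0.439  -0.0169  0.0923] [ 0.4367 -0.0179  0.083 ]
84 18 408.5 [ 0.4384 -0.0127  0.0918] [ 0.4363 -0.0135  0.083 ]
90 19 409.0 [ 0.4373 -0.0084  0.0921] [ 0.4354 -0.0091  0.083 ]
96 0 nan  
104 9 409.0 [0.4352 0.0016 0.0873] [0.4343 0.0014 0.083 ]
114 8 408.5 [0.4354 0.0091 0.0883] [0.4339 0.009  0.083 ]
124 9 408.0 [0.43
[... 212 characters left out ...]
 ]
164 8 407.5 [0.4306 0.0483 0.0852] [0.4305 0.0485 0.083 ]
174 9 407.0 [0.4308 0.0563 0.0865] [0.4301 0.0567 0.083 ]
184 9 407.0 [0.4299 0.0646 0.0863] [0.4292 0.0651 0.083 ]
194 9 407.0 [0.429  0.0729 0.0865] [0.4283 0.0735 0.083 ]
204 8 406.5 [0.4287 0.0817 0.0854] [0.4278 0.0821 0.083 ]
214 8 406.5 [0.4276 0.0905 0.0844] [0.4268 0.0908 0.083 ]
224 9 406.0 [0.4266 0.0993 0.084 ] [0.4263 0.0996 0.083 ]
234 8 405.5 [0.4259 0.1079 0.0854] [0.4258 0.1086 0.083 ]
244 8 405.5 [0.4247 0.1172 0.0844] [0.4248 0.1176 0.083 ]
254 8 405.5 [0.4235 0.1266 0.0837] [0.4238 0.1269 0.083 ][ WARN:0@0.581] global loadsave.cpp:1063 imwrite_ Unsupported depth image for selected encoder is fallbacked to CV_8U.
```

View pics/m.png

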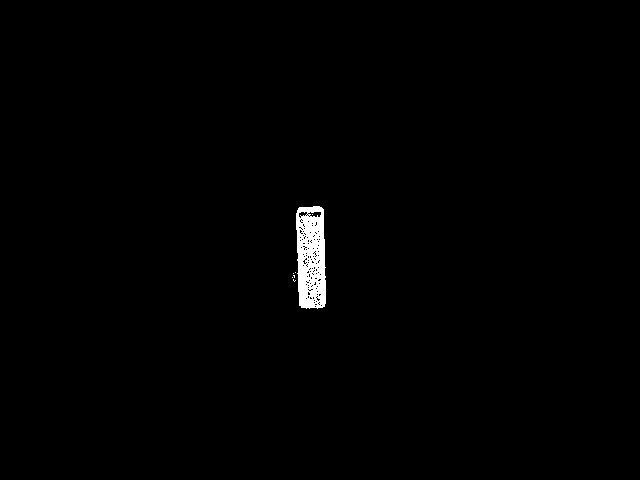

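```bash
cat > tgt.py <<'E'
from h import *
def graspT(pos,yaw,pitch,dx=0,up=0):
    Rm=R.from_euler('xyz',np.radians([-90,pitch,yaw])); 
    tcp=np.array(pos)+Rm.apply([dx,.019-up,0]); return tcp,[-90,pitch,yaw]
E
python3 - <<'E'
from tgt import *; from plan import plan
for up in(.09,0):
    t,r=graspT([.4428,-.0627,.0877],96.4,3.0,up=up); print(t.round(4))
    plan(t,np.radians(r))
E
```

```text
[ 0.4424 -0.059   0.1586]
t 2.58 total rows 5 pos [0.4992 0.0968 0.2585] rotdeg [-90.09   0.27  92.7 ] F [ 0.25  0.26 -0.61] M [ 0.114 -0.062 -0.027] w 0.0875
([-30.5, 20.1, 12.9], [-0.0, -0.74, 0.55])
([-30.1, 20.4, 13.2], [-0.0, -0.74, 0.55])
([-29.8, 20.7, 13.6], [-0.0, -0.74, 0.55])
([-29.4, 21.0, 14.0], [-0.0, -0.74, 0.55])
([-29.0, 21.2, 14.4], [-0.0, -0.74, 0.55])
[ 0.4429 -0.0637  0.0687]
t 2.58 total rows 7 pos [0.4992 0.0968 0.2585] rotdeg [-90.09   0.27  92.7 ] F [ 0.25  0.26 -0.61] M [ 0.114 -0.062 -0.027] w 0.0875
([-22.4, 27.2, 9.2], [-0.0, -0.53, 0.39])
([-22.1, 27.3, 9.4], [-0.0, -0.53, 0.39])
([-21.9, 27.5, 9.6], [-0.0, -0.53, 0.39])
([-21.6, 27.6, 9.8], [-0.0, -0.53, 0.39])
([-21.3, 27.8, 10.0], [-0.0, -0.53, 0.39])
```

Emit:
move_arm(
  deltas=[
    {"dp": [-30.5, 18, 12.9], "rotation": [0, -0.74, 0.55]},
    {"dp": [-30.1, 19, 13.2], "rotation": [0, -0.74, 0.55]},
    {"dp": [-29.8, 20.7, 13.6], "rotation": [0, -0.74, 0.55]},
    {"dp": [-29.4, 21, 14], "rotation": [0, -0.74, 0.55]},
    {"dp": [-29, 21.2, 14.4], "rotation": [0, -0.74, 0.55]},
  ],
)

```text
t: 3.0
eef_pos: [0.4436, -0.0623, 0.1632]
ee_rot: [-1.582, 0.052, 1.69]
force: [0.5, -0.8, -0.5]
width: 0.0878
```

```bash
python3 - <<'E'
from tgt import *; from plan import plan
for up in(.06,):
    t,r=graspT([.4428,-.0627,.0877],96.4,3.0,up=up); print(t.round(4))
    plan(t,np.radians(r))
E
```

```text
[ 0.4426 -0.0606  0.1286]
t 3.0 total rows 1 pos [ 0.4436 -0.0623  0.1632] rotdeg [-90.61   2.96  96.84] F [ 0.47 -0.77 -0.54] M [ 0.186 -0.118  0.009] w 0.0878
([3.6, 34.4, 1.2], [0.64, 0.44, 0.04])
```

Emit:
move_arm(
  deltas=[
    {"dp": [0, 30, 1], "rotation": [0.6, 0.4, 0]},
    {"dp": [0, 28, 0], "rotation": [0, 0, 0]},
    {"dp": [0, 20, 0], "rotation": [0, 0, 0]},
    {"dp": [0, 0, 0], "rotation": [0, 0, 0]},
  ],
)

```text
t: 3.33
eef_pos: [0.4346, -0.0763, 0.0814]
ee_rot: [-1.569, 0.052, 1.673]
force: [-0.6, -0.1, -0.4]
width: 0.088
```

```bash
python3 - <<'E'
from tgt import *; from plan import plan
t,r=graspT([.4428,-.0627,.0877],96.4,3.0); print(t.round(4))
plan(t,np.radians(r))
E
```

```text
[ 0.4429 -0.0637  0.0687]
t 3.33 total rows 1 pos [ 0.4346 -0.0763  0.0814] rotdeg [-89.92   2.95  95.87] F [-0.65 -0.08 -0.37] M [ 0.2    0.111 -0.046] w 0.088
([12.3, 12.0, -9.6], [-0.11, -0.53, 0.05])
```

Emit:
move_arm(
  deltas=[
    {"dp": [10, 8, -8], "rotation": [0, -0.5, 0]},
    {"dp": [2, 4, -1.5], "rotation": [0, 0, 0]},
    {"dp": [0, 0, 0], "rotation": [0, 0, 0]},
  ],
)

```text
t: 3.58
eef_pos: [0.4418, -0.0662, 0.0701]
ee_rot: [-1.568, 0.052, 1.679]
force: [0.5, -0.2, -0.0]
width: 0.0878
```

```bash
python3 - <<'E'
from tgt import *; from plan import plan
t,r=graspT([.4428,-.0627,.0877],96.4,3.0); print(t.round(4))
plan(t,np.radians(r))
E
```

```text
[ 0.4429 -0.0637  0.0687]
t 3.58 total rows 1 pos [ 0.4418 -0.0662  0.0701] rotdeg [-89.87   2.99  96.21] F [ 0.5  -0.16 -0.02] M [ 0.199 -0.017  0.025] w 0.0878
([2.4, 1.3, -1.4], [-0.14, -0.19, 0.01])
```

Emit:
move_arm(
  deltas=[
    {"dp": [2.4, 1.3, -1.4], "rotation": [0, -0.2, 0]},
    {"dp": [0, 0, 0], "rotation": [0, 0, 0]},
    {"dp": [0, 0, 0], "rotation": [0, 0, 0]},
  ],
)

```text
t: 3.83
eef_pos: [0.444, -0.0637, 0.0713]
ee_rot: [-1.572, 0.052, 1.683]
force: [-0.6, 0.3, -0.2]
width: 0.0877
```

Emit:
move_arm(
  deltas=[
    {"dp": [0, 0, 0], "rotation": [0, 0, 0]},
    {"dp": [0, 0, 0], "rotation": [0, 0, 0]},
    {"dp": [0, 0, 0], "rotation": [0, 0, 0]},
    {"dp": [0, 0, 0], "rotation": [0, 0, 0]},
    {"dp": [0, 0, 0], "rotation": [0, 0, 0]},
  ],
  jaw=255,
  squeeze=40,
)

```text
t: 4.25
eef_pos: [0.4447, -0.0635, 0.0732]
ee_rot: [-1.575, 0.051, 1.683]
force: [0.6, -1.2, -0.9]
width: 0.0599
```

```bash
python3 - <<'E'
from h import *
s=arm.get_state(); print(s)
E
```

```text
{'t': 4.25, 'q': array([ 0.34565919,  0.14635263, -0.71872047,  0.07756056, -0.71473979,
       -0.29189184]), 'qd': array([ 0.00039807, -0.00481385, -0.0008775 , -0.00038177, -0.00303766,
        0.00131242]), 'joint_efforts': array([ 1.74634084e-05, -3.27220201e+01,  2.06625009e+01,  4.92783532e+00,
       -2.39788316e-02, -1.12639835e-03]), 'eef_pos': array([ 0.44470502, -0.0635043 ,  0.07319912]), 'ee_rot': array([-1.57521808,  0.05116917,  1.68327092]), 'force': array([ 0.59221333, -1.16440671, -0.8841132 ]), 'moment': array([ 0.22199575, -0.00812654,  0.03946529]), 'width': 0.059885794337980164}
```

Emit:
move_arm(
  deltas=[
    {"dp": [0, 2.5, 1], "rotation": [0, 0, 0]},
    {"dp": [0, 1.5, 0.8], "rotation": [0, 0, 0]},
    {"dp": [0, 0, 0], "rotation": [0, 0, 0]},
  ],
)

```text
t: 4.5
eef_pos: [0.4428, -0.0639, 0.0688]
ee_rot: [-1.575, 0.051, 1.683]
force: [0.0, -0.2, -0.6]
width: 0.0402
```

```bash
python3 - <<'E'
from h import *
s=arm.get_state(); print(s['t'],s['eef_pos'],s['force'],s['moment'],s['width'])
E
```

```text
4.5 [ 0.44276845 -0.06394222  0.06884062] [ 0.04490248 -0.23550859 -0.60588641] [0.22931249 0.04497158 0.02539843] 0.0401887358221903
```

Emit:
move_arm(
  deltas=[
    {"dp": [0, 0, 0], "rotation": [0, 0, 0]},
    {"dp": [0, 0, 0], "rotation": [0, 0, 0]},
    {"dp": [0, 0, 0], "rotation": [0, 0, 0]},
    {"dp": [0, 0, 0], "rotation": [0, 0, 0]},
  ],
)

```text
t: 4.83
eef_pos: [0.4425, -0.064, 0.0684]
ee_rot: [-1.574, 0.051, 1.683]
force: [-0.5, 0.2, -0.3]
width: 0.0237
```

```bash
python3 - <<'E'
from h import *
s=arm.get_state(); print(s['t'],s['eef_pos'],s['force'],s['moment'],s['width'])
E
```

```text
4.8333 [ 0.44251201 -0.06404266  0.06844781] [-0.45409961  0.16113313 -0.2596526 ] [ 0.23651883  0.03056922 -0.03508359] 0.023670601285576222
```

```bash
python3 - <<'E'
from h import *
f=load('top0');p=f['pixels'].astype(int)
m=(p[:,:,2]>p[:,:,0]+40)&(f['z_map']>0)
n,l,s,c=cv2.connectedComponentsWithStats(m.astype(np.uint8))
for i in range(1,n):
    if s[i,4]>300:
        vs,us=np.nonzero(l==i); P=np.array([ray(f,u,v)[0]+ray(f,u,v)[1]*f['z_map'][v,u] for v,u in zip(vs,us)])
        h=P[P[:,2]>.06]; print(c[i].round(),P.min(0).round(3),P.max(0).round(3),'high',h.min(0).round(3),h.max(0).round(3))
from plan import plan
t=arm.get_state()['eef_pos']; 
plan(t+[0,0,.075],np.radians([-90,0,95.5]))
E
```

```text
[473. 124.] [ 0.693 -0.316 -0.   ] [ 0.794 -0.14   0.109] high [ 0.702 -0.294  0.06 ] [ 0.785 -0.164  0.109]
[465. 334.] [ 0.276 -0.279  0.004] [ 0.369 -0.11   0.11 ] high [ 0.285 -0.258  0.06 ] [ 0.36  -0.131  0.11 ]
[257. 370.] [0.21  0.134 0.004] [0.314 0.309 0.111] high [0.222 0.158 0.06 ] [0.302 0.284 0.111]
t 4.83 total rows 2 pos [ 0.4425 -0.064   0.0684] rotdeg [-90.21   2.94  96.45] F [-0.45  0.16 -0.26] M [ 0.237  0.031 -0.035] w 0.0237
([-1.9, -37.5, -0.1], [0.12, 0.48, -1.47])
([-1.0, -37.5, -0.1], [0.12, 0.48, -1.47])
```

Emit:
move_arm(
  deltas=[
    {"dp": [0, -8, 0], "rotation": [0, 0, 0]},
    {"dp": [0, -20, 0], "rotation": [0, 0, 0]},
    {"dp": [0, -25, 0], "rotation": [0, 0, 0]},
    {"dp": [0, -20, 0], "rotation": [0, 0, -1]},
    {"dp": [0, 0, 0], "rotation": [0, 0, -1]},
  ],
  squeeze=55,
)

```text
t: 5.25
eef_pos: [0.4392, -0.0606, 0.1444]
ee_rot: [-1.567, 0.017, 1.685]
force: [0.6, -0.2, -0.9]
width: 0.0238
```

```bash
python3 plan.py .602 -.195 .16 -90 0 91
```

```text
t 5.25 total rows 6 pos [ 0.4392 -0.0606  0.1444] rotdeg [-89.8    1.    96.53] F [ 0.57 -0.24 -0.89] M [ 0.036 -0.277 -0.014] w 0.0238
([-25.4, -2.3, -24.4], [-0.03, 0.92, -0.17])
([-25.0, -2.3, -24.8], [-0.03, 0.92, -0.17])
([-24.6, -2.4, -25.2], [-0.03, 0.92, -0.17])
([-24.2, -2.4, -25.6], [-0.03, 0.92, -0.17])
([-23.7, -2.5, -26.0], [-0.03, 0.92, -0.17])
```

Emit:
move_arm(
  deltas=[
    {"dp": [-25.4, -2.3, -24.4], "rotation": [0, 0.9, -0.2]},
    {"dp": [-25, -2.3, -24.8], "rotation": [0, 0.9, -0.2]},
    {"dp": [-24.6, -2.4, -25.2], "rotation": [0, 0.9, -0.2]},
    {"dp": [-24.2, -2.4, -25.6], "rotation": [0, 0.9, -0.2]},
    {"dp": [-23.7, -2.5, -26], "rotation": [0, 0.9, -0.2]},
  ],
)

```text
t: 5.67
eef_pos: [0.576, -0.1732, 0.164]
ee_rot: [-1.574, -0.005, 1.61]
force: [0.5, 1.3, -0.6]
width: 0.0236
```

Emit:
move_arm(
  deltas=[
    {"dp": [-20, 0, -20], "rotation": [0, 0.8, 0]},
    {"dp": [0, 0, 0], "rotation": [0, 0, 0]},
    {"dp": [0, 0, 0], "rotation": [0, 0, 0]},
  ],
)

```text
t: 5.92
eef_pos: [0.602, -0.1984, 0.1642]
ee_rot: [-1.574, -0.004, 1.591]
force: [-0.9, 0.9, -2.1]
width: 0.0237
```

```bash
python3 - <<'E'
from h import *
s=arm.get_state(); print(s['t'],s['eef_pos'],np.degrees(s['ee_rot']),s['force'],s['moment'],s['width'])
for n in('top','side'): grab(n,n+'1')
s=arm.get_state(); print(s['t'],s['eef_pos'],np.degrees(s['ee_rot']))
a=load('top1')['pixels'][130:280,290:490,::-1]; cv2.imwrite('pics/c5.png',cv2.resize(a,None,fx=4,fy=4,interpolation=cv2.INTER_CUBIC))
a=load('side1')['pixels'][150:400,225:475,::-1]; cv2.imwrite('pics/c6.png',cv2.resize(a,None,fx=2.4,fy=2.4,interpolation=cv2.INTER_CUBIC))
E
```

```text
5.9167 [ 0.60204786 -0.19840384  0.16416733] [-90.17995066  -0.25733562  91.16749125] [-0.87908894  0.90829366 -2.08207756] [ 0.04689568  0.06889489 -0.02584406] 0.02370630554098942
6.0167 [ 0.60128183 -0.19748523  0.16423704] [-90.17931349  -0.25389324  91.24481856]
```

View pics/c5.png

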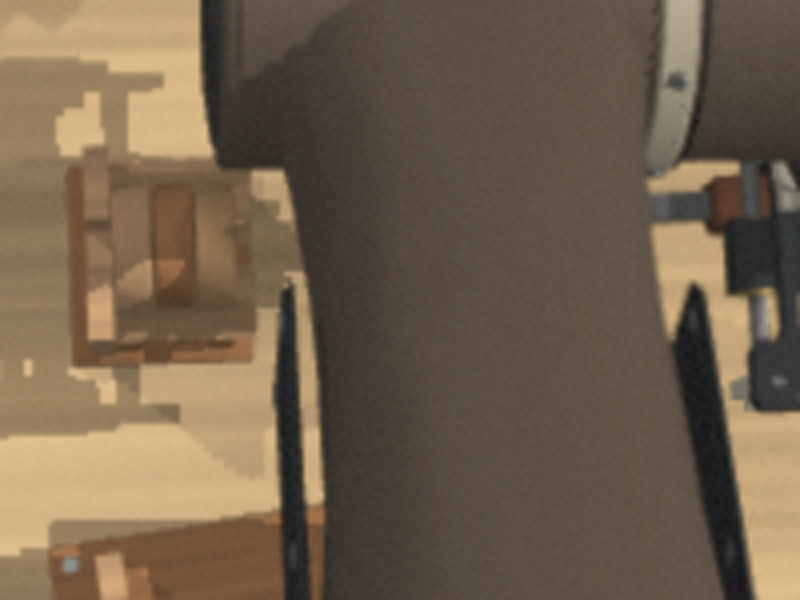

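View pics/c6.png

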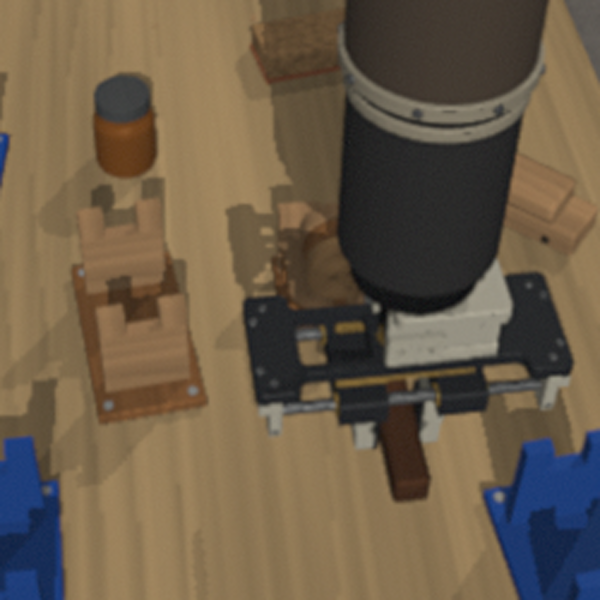

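```bash
python3 plan.py .46 -.2 .2 -90 0 10
```

```text
t 6.02 total rows 12 pos [ 0.6013 -0.1975  0.1642] rotdeg [-90.18  -0.25  91.24] F [-0.7  -0.21 -1.6 ] M [0.013 0.037 0.039] w 0.024
([0.1, -3.0, 11.8], [-0.0, 6.77, 0.03])
([-1.3, -3.0, 11.7], [-0.0, 6.77, 0.03])
([-2.7, -3.0, 11.5], [-0.0, 6.77, 0.03])
([-4.0, -3.0, 11.1], [-0.0, 6.77, 0.03])
([-5.3, -3.0, 10.5], [-0.0, 6.77, 0.03])
```

Emit:
move_arm(
  deltas=[
    {"dp": [0, -3, 11.8], "rotation": [0, 6.8, 0]},
    {"dp": [-1.3, -3, 11.7], "rotation": [0, 6.8, 0]},
    {"dp": [-2.7, -3, 11.5], "rotation": [0, 6.8, 0]},
    {"dp": [-4, -3, 11.1], "rotation": [0, 6.8, 0]},
    {"dp": [-5.3, -3, 10.5], "rotation": [0, 6.8, 0]},
  ],
)

```text
t: 6.43
eef_pos: [0.5369, -0.1938, 0.1792]
ee_rot: [-1.567, -0.004, 0.983]
force: [0.3, 1.0, -1.5]
width: 0.0234
```

```bash
python3 plan.py .46 -.2 .2 -90 0 10
```

```text
t 6.43 total rows 7 pos [ 0.5369 -0.1938  0.1792] rotdeg [-89.8   -0.26  56.35] F [ 0.32  0.99 -1.48] M [-0.014 -0.102 -0.011] w 0.0234
([-6.8, -3.0, 8.7], [-0.04, 6.62, 0.02])
([-7.8, -3.0, 7.8], [-0.04, 6.62, 0.02])
([-8.6, -3.0, 6.9], [-0.04, 6.62, 0.02])
([-9.4, -3.0, 5.8], [-0.04, 6.62, 0.02])
([-10.0, -3.0, 4.7], [-0.04, 6.62, 0.02])
```

Emit:
move_arm(
  deltas=[
    {"dp": [-6.8, -3, 8.7], "rotation": [0, 6.7, 0]},
    {"dp": [-7.8, -3, 7.8], "rotation": [0, 6.7, 0]},
    {"dp": [-8.6, -3, 6.9], "rotation": [0, 6.7, 0]},
    {"dp": [-9.4, -3, 5.8], "rotation": [0, 6.7, 0]},
    {"dp": [-10, -3, 4.7], "rotation": [0, 6.7, 0]},
  ],
)

```text
t: 6.85
eef_pos: [0.4735, -0.1925, 0.1969]
ee_rot: [-1.564, -0.003, 0.376]
force: [0.1, -0.3, -1.3]
width: 0.0241
```

Emit:
move_arm(
  deltas=[
    {"dp": [0, 0, 0], "rotation": [0, 7, 0]},
    {"dp": [0, 0, 0], "rotation": [0, 0, 0]},
    {"dp": [0, 0, 0], "rotation": [0, 0, 0]},
  ],
)

```text
t: 7.1
eef_pos: [0.4688, -0.19, 0.1995]
ee_rot: [-1.564, -0.005, 0.25]
force: [-0.0, -0.2, -1.1]
width: 0.0238
```

```bash
python3 - <<'E'
from h import *
s=arm.get_state(); print(s['t'],s['eef_pos'],np.degrees(s['ee_rot']),s['force'],s['moment'],s['width'])
for n in('top','side'): 
    f=grab(n,n+'2'); f['tool']=T(); pickle.dump(f,open('pics/'+n+'2.pkl','wb'))
    u=proj(f,(T()@[.1,-.019,0,1])[:3]); print(u)
    x,y=int(u[0])-130,int(u[1])-100; x=max(0,x);y=max(0,y)
    print(x,y); cv2.imwrite('pics/d%s.png'%n,cv2.resize(f['pixels'][y:y+200,x:x+260,::-1],None,fx=3,fy=3,interpolation=cv2.INTER_CUBIC))
E
```

```text
7.1 [ 0.46883767 -0.19001841  0.19945439] [-89.58511567  -0.27518292  14.31927366] [-0.03722786 -0.15950475 -1.08792904] [ 0.01205895 -0.06202816 -0.02492411] 0.023810709323186397
[471.29043612 198.06229672]
341 98
[364.79695351 294.53246442]
234 194
```

View pics/dtop.png

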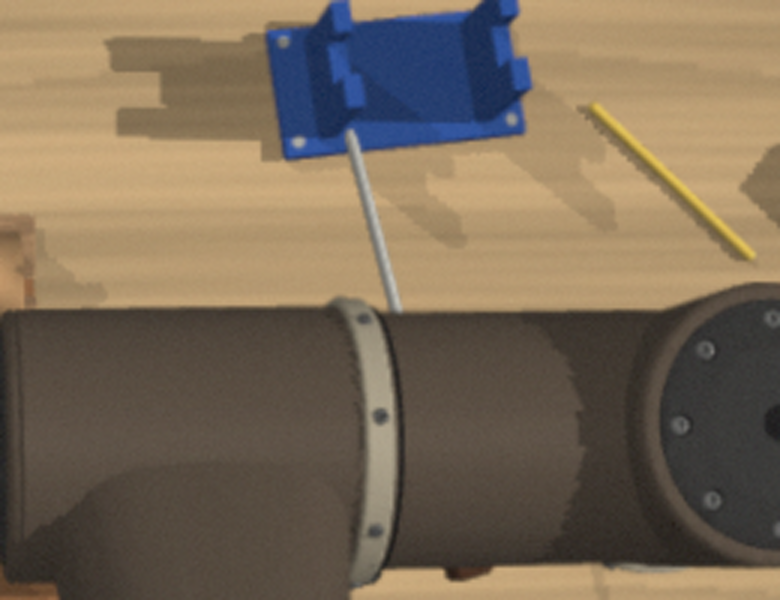

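View pics/dside.png

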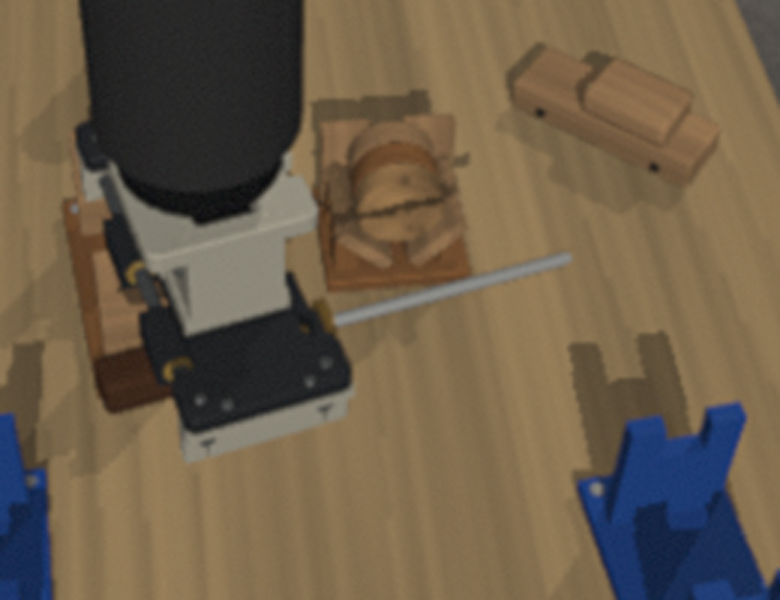

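```bash
python3 - <<'E'
from h import *
out={}
for n,ox,oy,a,b in(('top',341,98,(392,300),(352,140)),('side',234,194,(345,319),(566,259))):
    f=load(n+'2'); p=f['pixels'].astype(float)
    A=np.array([ox+a[0]/3,oy+a[1]/3]);B=np.array([ox+b[0]/3,oy+b[1]/3]); d=(B-A)/np.linalg.norm(B-A); nn=np.array([-d[1],d[0]])
    pts=[]
    for t in np.linspace(0,np.linalg.norm(B-A),25):
        ss=np.arange(-7,7.01,.25); xy=(A+d*t)[None]+ss[:,None]*nn
        im=cv2.remap(p.astype(np.float32),xy[:,0].astype(np.float32).reshape(1,-1),xy[:,1].astype(np.float32).reshape(1,-1),cv2.INTER_LINEAR)[0]
        w=im[:,2]-0.75*im[:,0]; w=w-np.percentile(w,40); w[w<0.4*w.max()]=0   # rod grey: blue relatively high
        w[np.abs(ss)>5]=0
        c=(w*ss).sum()/w.sum(); pts.append(A+d*t+nn*c)
    pts=np.array(pts,np.float32); l=cv2.fitLine(pts,cv2.DIST_HUBER,0,.01,.01).ravel(); r=(pts-l[2:])@np.array([-l[1],l[0]]); print(n,'res',np.std(r).round(3),pts[[0,12,-1]].round(1).tolist())
    # tip: profile along the line
    tt=np.arange(-15,12,.25); L=l[:2]*np.sign(l[:2]@d); e=l[2:]+L*((B-l[2:])@L); xy=e+tt[:,None]*L
    im=cv2.remap(p.astype(np.float32),xy[:,0].astype(np.float32).reshape(1,-1),xy[:,1].astype(np.float32).reshape(1,-1),cv2.INTER_LINEAR)[0]; g=im[:,2]-.75*im[:,0]; g=cv2.GaussianBlur(g.reshape(1,-1).astype(np.float32),(9,1),0)[0]
    k=np.argmin(np.gradient(g)); tip=xy[k]; print('tip',tip)
    out[n]=(f,l[2:]-L*40*0+0,L,tip)
# planes
P=[]
for n in out:
    f,c,L,tip=out[n]; o,d1=ray(f,*(tip-L*5)); _,d2=ray(f,*(tip-L*45)); nrm=np.cross(d1,d2); P.append((nrm/np.linalg.norm(nrm),o))
dir=np.cross(P[0][0],P[1][0]); dir/=np.linalg.norm(dir)
Mt=load('side2')['tool']
if dir@Mt[:3,0]<0: dir=-dir
print('rod dir in tool',(Mt[:3,:3].T@dir).round(4),'deg y,z',np.degrees((Mt[:3,:3].T@dir)[1:]).round(2))
# point: tip ray of each with the other's plane
for i,n in enumerate(out):
    f,c,L,tip=out[n]; o,d=ray(f,*tip); nr,po=P[1-i]; X=o+d*(nr@(po-o))/(nr@d); print(n,'tip world',X.round(4),'tool',(np.linalg.inv(Mt)@np.append(X,1))[:3].round(4), 'z', bydepth(f,*np.round(tip-L*3).astype(int)).round(4))
E
```

```text
top res 0.82 [[472.0, 197.89999389648438], [465.1000061035156, 171.3000030517578], [459.1000061035156, 144.5]]
tip [456.34796464 138.46815239]
side res 0.043 [[348.79998779296875, 299.5], [385.6000061035156, 289.6000061035156], [422.3999938964844, 279.5]]
tip [423.91704834 279.21265983]
rod dir in tool [ 0.9992 -0.0193 -0.0341] deg y,z [-1.1  -1.96]
top tip world [ 0.6674 -0.1446  0.2209] tool [ 0.2032 -0.0208 -0.0046] z [ 0.6622 -0.1447  0.2246]
side tip world [ 0.6643 -0.1453  0.2208] tool [ 0.2    -0.0207 -0.0045] z [ 0.6585 -0.1485  0.2233]
```

```bash
python3 - <<'E'
from h import *
def line(n,A,B):
    f=load(n+'2'); p=f['pixels'].astype(np.float32); A=np.array(A,float);B=np.array(B,float); d=(B-A)/np.linalg.norm(B-A); nn=np.array([-d[1],d[0]]); pts=[]
    for t in np.linspace(0,np.linalg.norm(B-A),25):
        ss=np.arange(-4,4.01,.25); xy=((A+d*t)[None]+ss[:,None]*nn).astype(np.float32)
        im=cv2.remap(p,xy[:,0].reshape(1,-1),xy[:,1].reshape(1,-1),cv2.INTER_LINEAR)[0]
        w=im[:,2]-.75*im[:,0]; w-=np.percentile(w,30); w[w<.4*w.max()]=0; pts.append(A+d*t+nn*(w*ss).sum()/w.sum())
    pts=np.array(pts,np.float32); l=cv2.fitLine(pts,cv2.DIST_HUBER,0,.01,.01).ravel(); r=(pts-l[2:])@np.array([-l[1],l[0]]); print(n,r.round(2)); return f,l
ft,lt=line('top',(341+391/3,98+295/3),(341+360/3,98+168/3)); fs,ls=line('side',(348.8,299.5),(421,279.9))
def pl(f,l): o,a=ray(f,*(l[2:]-20*l[:2]));_,b=ray(f,*(l[2:]+20*l[:2]));n=np.cross(a,b);return n/np.linalg.norm(n),o
n1,o1=pl(ft,lt);n2,o2=pl(fs,ls); d=np.cross(n1,n2);d/=np.linalg.norm(d)
Mt=fs['tool']; d*=np.sign(d@Mt[:3,0]); td=Mt[:3,:3].T@d; print(np.degrees(td[1:]).round(2))
o,r=ray(fs,423.9,279.2); X=o+r*(n1@(o1-o))/(n1@r); print((np.linalg.inv(Mt)@np.append(X,1))[:3].round(4))
E
```

```text
top [-0.03  0.05  0.   -0.08  0.05 -0.02  0.01  0.02  0.05 -0.05 -0.   -0.03
 -0.04  0.01 -0.06 -0.03 -0.    0.   -0.01  0.08 -0.01  0.01  0.02 -0.02
 -0.03]
side [-0.11 -0.07 -0.01  0.02 -0.06 -0.07  0.03  0.01  0.03  0.02 -0.06  0.01
  0.    0.02  0.02  0.04  0.04 -0.02 -0.02 -0.01 -0.    0.06 -0.04  0.
 -0.05]
[-1.18 -1.87]
[ 0.2    -0.0207 -0.0045]
```

```bash
python3 - <<'E'
from h import *
f=load('w2')
def c(x,y): return 135+x/5,110+y/5
for nm,l,r,y in(('w1',141,504,185),('w2',150,505,305),('w3',161,510,420)):
    o,a=ray(f,*c(l,y));_,b=ray(f,*c(r,y))
    t=lambda d:np.arctan2(d[0],-d[2]); m=(t(a)+t(b))/2; half=abs(t(a)-t(b))/2
    xc=o[0]+np.tan(m)*(o[2]-.066); dist=np.hypot(xc-o[0],o[2]-.066); ym=onz(f,*c((l+r)/2,y),.096)[1]
    print(nm,'xc',xc.round(4),'y~',ym.round(4),'R check',(dist*np.sin(half)).round(4))
for nm,x,y in(('slotL',247,545),('slotR',373,552),('outL',40,540),('outR',580,557),('inL',38,470),('inR',640,415)): print(nm,onz(f,*c(x,y),.086).round(4), bydepth(f,*[int(round(q)) for q in c(x,y)]).round(4))
t=load('top0')
E
```

```text
w1 xc 0.6066 y~ 0.0416 R check 0.0301
w2 xc 0.6065 y~ 0.0605 R check 0.0299
w3 xc 0.6059 y~ 0.0791 R check 0.0299
slotL [0.6167 0.1034 0.086 ] [0.6178 0.1039 0.0838]
slotR [0.5951 0.1036 0.086 ] [0.5944 0.1029 0.0873]
outL [0.6526 0.1041 0.086 ] [0.6909 0.1264 0.001 ]
outR [0.5596 0.1028 0.086 ] [0.574  0.1241 0.0018]
inL [0.6519 0.0918 0.086 ] [0.6513 0.0917 0.0865]
inR [0.5494 0.0778 0.086 ] [0.5597 0.0912 0.013 ]
```

```bash
cat > ins.py <<'E'
from h import *
from plan import plan
r=np.array([0,-np.sin(np.radians(1.18)),-np.sin(np.radians(1.87))]); r[0]=np.sqrt(1-r@r)
p=np.array([.200,-.0214,-.0045])
HD=90.8
def pose(tip,hd=HD,pit=0.0):
    "tool pose for rod tip at tip, rod heading hd, elevation pit deg"
    t=np.array([np.cos(np.radians(hd))*np.cos(np.radians(pit)),np.sin(np.radians(hd))*np.cos(np.radians(pit)),np.sin(np.radians(pit))])
    R0=R.from_euler('xyz',np.radians([-90,0,hd])); a=R0.apply(r); ax=np.cross(a,t); Rt=R.from_rotvec(ax)*R0
    return np.array(tip)-Rt.apply(p), Rt.as_euler('xyz')
def axis(y): return .6065-.014*(y-.032)
def tipnow():
    M=T(); return (M@np.append(p,1))[:3], M[:3,:3]@r
def go(y,dx=0,dz=0,z=.066,**k):
    tt,rr=tipnow(); print('tip',tt.round(4),'rel axis dx %.1f dz %.1f mm'%((tt[0]-axis(tt[1]))*1e3,(tt[2]-.066)*1e3),'rod hd %.2f el %.2f'%(np.degrees(np.arctan2(rr[1],rr[0])),np.degrees(np.arcsin(rr[2]))))
    P,rot=pose([axis(y)+dx,y,z+dz]); plan(P,rot,**k)
if __name__=='__main__':
    import sys; a=[float(x) for x in sys.argv[1:]]; go(a[0],*[v/1000 for v in a[1:3]],z=a[3] if len(a)>3 else .066,vmax=a[4] if len(a)>4 else 41)
E
python3 ins.py -.01 0 0 .16
```

```text
tip [ 0.6642 -0.1453  0.2215] rel axis dx 55.3 dz 155.5 mm rod hd 12.44 el 1.43
t 7.2 total rows 12 pos [ 0.4694 -0.1902  0.1992] rotdeg [-89.59  -0.27  14.31] F [ 0.42  1.62 -1.82] M [-0.002 -0.105  0.031] w 0.0234
([11.1, 4.7, -4.6], [-0.08, -6.53, 0.13])
([10.5, 4.7, -5.8], [-0.08, -6.53, 0.13])
([9.8, 4.7, -7.0], [-0.08, -6.53, 0.13])
([8.9, 4.7, -8.0], [-0.08, -6.53, 0.13])
([8.0, 4.7, -9.0], [-0.08, -6.53, 0.13])
```

Emit:
move_arm(
  deltas=[
    {"dp": [11.1, 3, -4.6], "rotation": [0, -6.6, 0.1]},
    {"dp": [10.5, 4, -5.8], "rotation": [0, -6.6, 0.1]},
    {"dp": [9.8, 4, -7], "rotation": [0, -6.6, 0.1]},
    {"dp": [8.9, 4.7, -8], "rotation": [0, -6.6, 0.1]},
    {"dp": [8, 4.7, -9], "rotation": [0, -6.6, 0.1]},
  ],
)

```text
t: 7.62
eef_pos: [0.5303, -0.1967, 0.1793]
ee_rot: [-1.566, -0.001, 0.864]
force: [1.0, 1.5, -0.6]
width: 0.0235
```

```bash
python3 ins.py -.01 0 0 .14
```

```text
tip [ 0.6636 -0.0476  0.2008] rel axis dx 55.9 dz 134.8 mm rod hd 47.66 el 1.21
t 7.62 total rows 7 pos [ 0.5303 -0.1967  0.1793] rotdeg [-8.973e+01 -4.000e-02  4.953e+01] F [ 1.    1.49 -0.61] M [-0.012 -0.08   0.028] w 0.0235
([6.1, 8.0, -10.2], [-0.1, -6.16, 0.18])
([5.0, 8.0, -10.8], [-0.1, -6.16, 0.18])
([3.8, 8.0, -11.2], [-0.1, -6.16, 0.18])
([2.6, 8.1, -11.6], [-0.1, -6.16, 0.18])
([1.4, 8.1, -11.8], [-0.1, -6.16, 0.18])
```

Emit:
move_arm(
  deltas=[
    {"dp": [6.1, 8, -10.2], "rotation": [-0.1, -6.2, 0.2]},
    {"dp": [5, 8, -10.8], "rotation": [-0.1, -6.2, 0.2]},
    {"dp": [3.8, 8, -11.2], "rotation": [-0.1, -6.2, 0.2]},
    {"dp": [2.6, 8, -11.6], "rotation": [-0.1, -6.2, 0.2]},
    {"dp": [1.4, 8, -11.8], "rotation": [-0.1, -6.2, 0.2]},
  ],
)

```text
t: 8.03
eef_pos: [0.5934, -0.2051, 0.1359]
ee_rot: [-1.569, 0.017, 1.452]
force: [-1.2, 0.9, -0.3]
width: 0.0237
```

```bash
python3 ins.py -.01 0 0 .09
```

```text
tip [ 0.6216 -0.0067  0.1539] rel axis dx 14.5 dz 87.9 mm rod hd 81.34 el 0.20
t 8.03 total rows 2 pos [ 0.5934 -0.2051  0.1359] rotdeg [-89.91   0.97  83.22] F [-1.19  0.92 -0.31] M [ 0.068 -0.061 -0.05 ] w 0.0237
([-1.0, 31.6, -9.6], [-0.12, -4.73, 0.11])
([-1.7, 31.6, -9.4], [-0.12, -4.73, 0.11])
```

Emit:
move_arm(
  deltas=[
    {"dp": [-1, 25, -8], "rotation": [-0.1, -4.8, 0.1]},
    {"dp": [-1, 25, -8], "rotation": [-0.1, -4, 0.1]},
    {"dp": [0, 15, 0], "rotation": [0, 0, 0]},
    {"dp": [0, 0, 0], "rotation": [0, 0, 0]},
  ],
)

```text
t: 8.37
eef_pos: [0.6128, -0.2089, 0.0649]
ee_rot: [-1.567, 0.021, 1.637]
force: [-0.0, 0.0, -3.1]
width: 0.0239
```

```bash
python3 ins.py 0 0 0
```

```text
tip [ 0.6042 -0.0087  0.0821] rel axis dx -2.9 dz 16.1 mm rod hd 91.90 el -0.03
t 8.37 total rows 1 pos [ 0.6128 -0.2089  0.0649] rotdeg [-89.81   1.21  93.78] F [-0.02  0.02 -3.06] M [ 0.092  0.117 -0.002] w 0.0239
([8.9, 16.0, 0.4], [-0.15, 1.11, -0.03])
```

Emit:
move_arm(
  deltas=[
    {"dp": [4, 8, 0.2], "rotation": [0, 0.8, 0]},
    {"dp": [4, 8, 0], "rotation": [0, 0, 0]},
    {"dp": [0, 0, 0], "rotation": [0, 0, 0]},
  ],
)

```text
t: 8.62
eef_pos: [0.6123, -0.2006, 0.0473]
ee_rot: [-1.566, 0.021, 1.625]
force: [-0.5, -0.1, -1.1]
width: 0.0236
```

```bash
python3 ins.py 0.01 0 0
```

```text
tip [ 6.062e-01 -2.000e-04  6.440e-02] rel axis dx -0.8 dz -1.6 mm rod hd 91.21 el -0.05
t 8.62 total rows 1 pos [ 0.6123 -0.2006  0.0473] rotdeg [-89.73   1.23  93.08] F [-0.5  -0.09 -1.14] M [ 0.092  0.06  -0.002] w 0.0236
([10.2, -1.7, 0.2], [-0.24, 0.41, -0.05])
```

Emit:
move_arm(
  deltas=[
    {"dp": [8, -1.5, 0.5], "rotation": [-0.2, 0.4, 0]},
    {"dp": [6, 0, 0], "rotation": [0, 0, 0]},
    {"dp": [5, 0, 0], "rotation": [0, 0, 0]},
    {"dp": [0, 0, 0], "rotation": [0, 0, 0]},
  ],
)

```text
t: 8.95
eef_pos: [0.6119, -0.1792, 0.0513]
ee_rot: [-1.574, 0.022, 1.618]
force: [-0.4, 0.1, -1.7]
width: 0.0236
```

```bash
python3 ins.py 0.028 0 0; python3 - <<'E'
from h import *
a=grab('top','top3')['pixels'][150:250,280:400,::-1]; cv2.imwrite('pics/c7.png',cv2.resize(a,None,fx=6,fy=6,interpolation=cv2.INTER_CUBIC))
E
```

```text
tip [0.6069 0.0212 0.0683] rel axis dx 0.3 dz 2.3 mm rod hd 90.83 el -0.06
t 8.95 total rows 1 pos [ 0.6119 -0.1792  0.0513] rotdeg [-90.19   1.25  92.69] F [-0.4   0.14 -1.67] M [ 0.058  0.011 -0.039] w 0.0236
([6.8, 2.4, 0.2], [0.21, 0.02, -0.07])
```

View pics/c7.png

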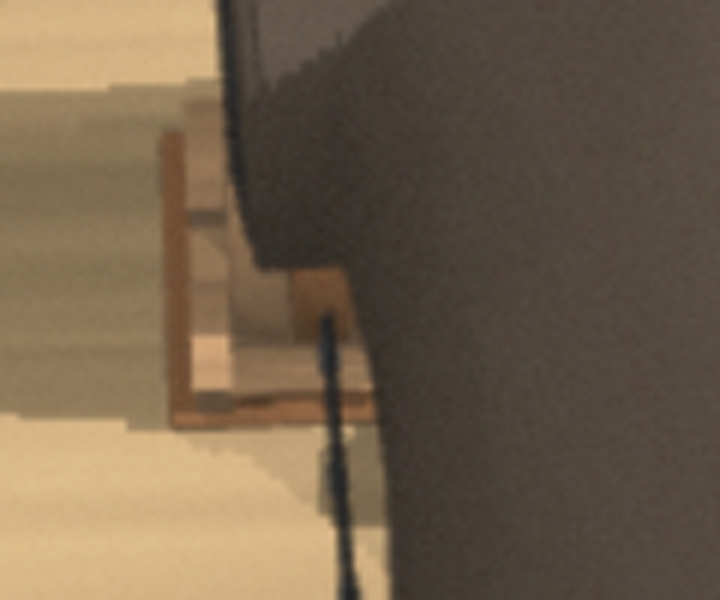

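Emit:
move_arm(
  deltas=[
    {"dp": [2, 2.2, 0.2], "rotation": [0.2, 0, 0]},
    {"dp": [2, 0, 0], "rotation": [0, 0, 0]},
    {"dp": [0, 0, 0], "rotation": [0, 0, 0]},
  ],
)

```text
t: 9.25
eef_pos: [0.6125, -0.175, 0.0505]
ee_rot: [-1.573, 0.022, 1.619]
force: [-0.2, 0.4, -1.4]
width: 0.0235
```

```bash
python3 ins.py 0.034 0 0
```

```text
tip [0.6073 0.0254 0.0675] rel axis dx 0.7 dz 1.5 mm rod hd 90.88 el -0.08
t 9.25 total rows 1 pos [ 0.6125 -0.175   0.0505] rotdeg [-90.13   1.27  92.74] F [-0.18  0.43 -1.45] M [ 0.085 -0.047  0.004] w 0.0235
([8.7, 1.6, 0.7], [0.15, 0.07, -0.09])
```

Emit:
move_arm(
  deltas=[
    {"dp": [2, 1.8, 0.5], "rotation": [0.1, 0, 0]},
    {"dp": [2, 0.6, 0.2], "rotation": [0, 0, 0]},
    {"dp": [2, 0.4, 0], "rotation": [0, 0, 0]},
  ],
)

```text
t: 9.5
eef_pos: [0.6115, -0.1692, 0.0474]
ee_rot: [-1.571, 0.022, 1.618]
force: [-0.2, 0.3, -2.2]
width: 0.0234
```

```bash
python3 ins.py 0.038 0 0
```

```text
tip [0.6065 0.0312 0.0643] rel axis dx 0.0 dz -1.7 mm rod hd 90.83 el -0.09
t 9.5 total rows 1 pos [ 0.6115 -0.1692  0.0474] rotdeg [-90.03   1.27  92.7 ] F [-0.17  0.32 -2.25] M [ 0.08  -0.043 -0.029] w 0.0234
([6.8, -1.5, -0.1], [0.05, 0.03, -0.09])
```

Emit:
move_arm(
  deltas=[
    {"dp": [1.5, -0.9, 0], "rotation": [0, 0, 0]},
    {"dp": [1.5, 0, 0], "rotation": [0, 0, 0]},
  ],
)

```text
t: 9.67
eef_pos: [0.611, -0.1659, 0.0478]
ee_rot: [-1.571, 0.022, 1.618]
force: [0.6, 0.1, -1.9]
width: 0.0237
```

```bash
python3 ins.py 0.04 0 0
```

```text
tip [0.6061 0.0345 0.0648] rel axis dx -0.3 dz -1.2 mm rod hd 90.82 el -0.09
t 9.67 total rows 1 pos [ 0.611  -0.1659  0.0478] rotdeg [-89.99   1.27  92.69] F [ 0.55  0.07 -1.89] M [ 0.075 -0.076  0.039] w 0.0237
([5.5, -1.0, -0.4], [0.01, 0.02, -0.09])
```

Emit:
move_arm(
  deltas=[
    {"dp": [2, -0.8, -0.3], "rotation": [0, 0, 0]},
    {"dp": [1.5, -0.2, 0], "rotation": [0, 0, 0]},
  ],
)

```text
t: 9.83
eef_pos: [0.6111, -0.1621, 0.0487]
ee_rot: [-1.57, 0.022, 1.618]
force: [-0.2, -0.3, -1.0]
width: 0.0238
```

```bash
python3 ins.py 0.044 0 0
```

```text
tip [0.6062 0.0384 0.0657] rel axis dx -0.2 dz -0.3 mm rod hd 90.81 el -0.09
t 9.83 total rows 1 pos [ 0.6111 -0.1621  0.0487] rotdeg [-89.97   1.27  92.68] F [-0.19 -0.27 -1.05] M [ 0.041 -0.078  0.011] w 0.0238
([5.7, -0.1, -0.3], [-0.01, 0.01, -0.09])
```

Emit:
move_arm(
  deltas=[
    {"dp": [2, 0, -0.2], "rotation": [0, 0, 0]},
    {"dp": [2, 0, 0], "rotation": [0, 0, 0]},
    {"dp": [1.5, 0, 0], "rotation": [0, 0, 0]},
  ],
)

```text
t: 10.08
eef_pos: [0.6112, -0.1559, 0.0488]
ee_rot: [-1.571, 0.022, 1.618]
force: [0.4, -0.2, -1.2]
width: 0.0238
```

```bash
python3 ins.py 0.05 0 0
```

```text
tip [0.6063 0.0445 0.0657] rel axis dx -0.0 dz -0.3 mm rod hd 90.82 el -0.09
t 10.08 total rows 1 pos [ 0.6112 -0.1559  0.0488] rotdeg [-89.99   1.27  92.69] F [ 0.38 -0.21 -1.21] M [ 0.099 -0.015 -0.003] w 0.0238
([5.5, -0.1, -0.2], [0.01, 0.02, -0.09])
```

Emit:
move_arm(
  deltas=[
    {"dp": [2, 0, -0.2], "rotation": [0, 0, 0]},
    {"dp": [2, 0, 0], "rotation": [0, 0, 0]},
    {"dp": [2, 0, 0], "rotation": [0, 0, 0]},
  ],
)

```text
t: 10.33
eef_pos: [0.6111, -0.1493, 0.0487]
ee_rot: [-1.571, 0.022, 1.618]
force: [-0.6, 1.2, -1.9]
width: 0.0237
```

```bash
python3 ins.py 0.056 0 0
```

```text
tip [0.6062 0.0511 0.0657] rel axis dx -0.0 dz -0.3 mm rod hd 90.81 el -0.09
t 10.33 total rows 1 pos [ 0.6111 -0.1493  0.0487] rotdeg [-90.     1.27  92.68] F [-0.58  1.18 -1.88] M [ 0.041 -0.029  0.017] w 0.0237
([4.9, -0.1, -0.1], [0.02, 0.01, -0.09])
```

Emit:
move_arm(
  deltas=[
    {"dp": [2, 0, -0.1], "rotation": [0, 0, 0]},
    {"dp": [2, 0, 0], "rotation": [0, 0, 0]},
    {"dp": [2, 0, 0], "rotation": [0, 0, 0]},
  ],
)

```text
t: 10.58
eef_pos: [0.6109, -0.1426, 0.0485]
ee_rot: [-1.571, 0.022, 1.618]
force: [0.4, 0.3, -1.7]
width: 0.0236
```

```bash
python3 ins.py 0.062 0 0
```

```text
tip [0.606  0.0578 0.0655] rel axis dx -0.1 dz -0.5 mm rod hd 90.82 el -0.09
t 10.58 total rows 1 pos [ 0.6109 -0.1426  0.0485] rotdeg [-90.     1.27  92.69] F [ 0.4   0.28 -1.72] M [ 0.096 -0.018  0.004] w 0.0236
([4.2, -0.3, -0.2], [0.02, 0.02, -0.09])
```

Emit:
move_arm(
  deltas=[
    {"dp": [2, -0.2, -0.1], "rotation": [0, 0, 0]},
    {"dp": [2, 0, 0], "rotation": [0, 0, 0]},
    {"dp": [2, 0, 0], "rotation": [0, 0, 0]},
    {"dp": [2, 0, 0], "rotation": [0, 0, 0]},
  ],
)

```text
t: 10.92
eef_pos: [0.6106, -0.1337, 0.0485]
ee_rot: [-1.571, 0.022, 1.618]
force: [-0.3, -0.3, -1.9]
width: 0.0237
```

```bash
python3 ins.py 0.072 0 0
```

```text
tip [0.6056 0.0667 0.0655] rel axis dx -0.4 dz -0.5 mm rod hd 90.82 el -0.09
t 10.92 total rows 1 pos [ 0.6106 -0.1337  0.0485] rotdeg [-89.99   1.27  92.69] F [-0.35 -0.31 -1.86] M [ 0.103 -0.075  0.02 ] w 0.0237
([5.3, -0.3, -0.5], [0.01, 0.02, -0.09])
```

Emit:
move_arm(
  deltas=[
    {"dp": [2, -0.3, -0.4], "rotation": [0, 0, 0]},
    {"dp": [2, 0, -0.1], "rotation": [0, 0, 0]},
    {"dp": [2, 0, 0], "rotation": [0, 0, 0]},
  ],
)

```text
t: 11.17
eef_pos: [0.6108, -0.127, 0.0487]
ee_rot: [-1.571, 0.022, 1.618]
force: [-0.3, -0.5, -1.3]
width: 0.0232
```

```bash
python3 ins.py 0.08 0 0
```

```text
tip [0.6059 0.0734 0.0657] rel axis dx -0.0 dz -0.3 mm rod hd 90.82 el -0.09
t 11.17 total rows 1 pos [ 0.6108 -0.127   0.0487] rotdeg [-89.99   1.27  92.69] F [-0.29 -0.46 -1.27] M [ 0.109 -0.016  0.037] w 0.0232
([6.6, -0.1, -0.2], [0.01, 0.02, -0.09])
```

Emit:
move_arm(
  deltas=[
    {"dp": [2, 0, -0.1], "rotation": [0, 0, 0]},
    {"dp": [2, 0, 0], "rotation": [0, 0, 0]},
    {"dp": [2, 0, 0], "rotation": [0, 0, 0]},
    {"dp": [2, 0, 0], "rotation": [0, 0, 0]},
  ],
)

```text
t: 11.5
eef_pos: [0.6105, -0.1181, 0.0485]
ee_rot: [-1.571, 0.022, 1.618]
force: [-0.5, 0.8, -2.0]
width: 0.0239
```

```bash
python3 ins.py 0.09 0 0;  python3 - <<'E'
from h import *
a=grab('top','top4')['pixels'][150:250,280:400,::-1]; cv2.imwrite('pics/c8.png',cv2.resize(a,None,fx=6,fy=6,interpolation=cv2.INTER_CUBIC))
E
```

```text
tip [0.6056 0.0823 0.0655] rel axis dx -0.2 dz -0.5 mm rod hd 90.82 el -0.09
t 11.5 total rows 1 pos [ 0.6105 -0.1181  0.0485] rotdeg [-89.99   1.27  92.69] F [-0.51  0.77 -2.02] M [ 0.136 -0.024  0.023] w 0.0239
([7.7, -0.4, -0.4], [0.01, 0.02, -0.09])
```

View pics/c8.png

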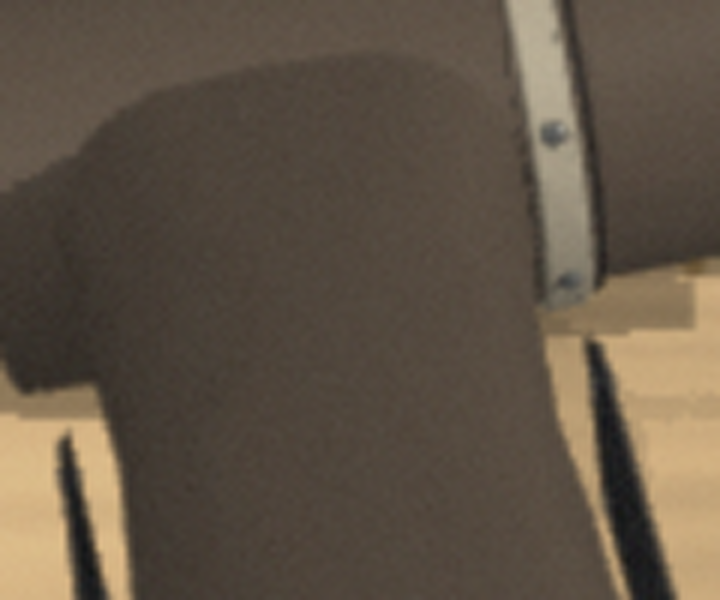

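Emit:
move_arm(
  deltas=[
    {"dp": [3, -0.3, -0.3], "rotation": [0, 0, 0]},
    {"dp": [3, 0, 0], "rotation": [0, 0, 0]},
    {"dp": [3, 0, 0], "rotation": [0, 0, 0]},
    {"dp": [3, 0, 0], "rotation": [0, 0, 0]},
  ],
)

```text
t: 11.88
eef_pos: [0.6102, -0.1051, 0.0486]
ee_rot: [-1.571, 0.022, 1.617]
force: [-0.3, 0.4, -1.7]
width: 0.0238
```

```bash
python3 ins.py 0.11 0 0
```

```text
tip [0.6054 0.0953 0.0656] rel axis dx -0.2 dz -0.4 mm rod hd 90.80 el -0.09
t 11.88 total rows 1 pos [ 0.6102 -0.1051  0.0486] rotdeg [-90.     1.27  92.67] F [-0.31  0.36 -1.66] M [ 0.122 -0.074  0.017] w 0.0238
([14.7, -0.5, -0.7], [0.02, 0.0, -0.09])
```

Emit:
move_arm(
  deltas=[
    {"dp": [5, -0.3, -0.3], "rotation": [0, 0, 0]},
    {"dp": [5, 0, -0.1], "rotation": [0, 0, 0]},
    {"dp": [5, 0, -0.1], "rotation": [0, 0, 0]},
    {"dp": [5, 0, -0.1], "rotation": [0, 0, 0]},
    {"dp": [5, 0, -0.1], "rotation": [0, 0, 0]},
  ],
)

```text
t: 12.3
eef_pos: [0.6097, -0.0775, 0.0483]
ee_rot: [-1.571, 0.022, 1.617]
force: [-0.5, 0.0, -1.2]
width: 0.0236
```

```bash
python3 ins.py 0.15 0 0
```

```text
tip [0.6048 0.1229 0.0653] rel axis dx -0.4 dz -0.7 mm rod hd 90.79 el -0.09
t 12.3 total rows 1 pos [ 0.6097 -0.0775  0.0483] rotdeg [-90.     1.27  92.66] F [-0.5   0.03 -1.2 ] M [ 0.049 -0.054 -0.013] w 0.0236
([27.1, -1.0, -1.3], [0.02, -0.01, -0.09])
```

Emit:
move_arm(
  deltas=[
    {"dp": [5, -0.5, -0.5], "rotation": [0, 0, 0]},
    {"dp": [5, -0.2, -0.2], "rotation": [0, 0, 0]},
    {"dp": [5, 0, -0.1], "rotation": [0, 0, 0]},
    {"dp": [5, 0, -0.1], "rotation": [0, 0, 0]},
    {"dp": [5, 0, -0.1], "rotation": [0, 0, 0]},
  ],
)

```text
t: 12.72
eef_pos: [0.6095, -0.0493, 0.0486]
ee_rot: [-1.571, 0.022, 1.618]
force: [0.9, 0.2, -1.1]
width: 0.024
```

```bash
python3 ins.py 0.17 0 0
```

```text
tip [0.6046 0.1511 0.0656] rel axis dx -0.2 dz -0.4 mm rod hd 90.83 el -0.09
t 12.72 total rows 1 pos [ 0.6095 -0.0493  0.0486] rotdeg [-90.01   1.27  92.7 ] F [ 0.92  0.2  -1.1 ] M [ 0.093 -0.061  0.032] w 0.024
([18.9, -0.6, -0.8], [0.03, 0.03, -0.09])
```

Collar is roughly 15–20 mm short of the wheels; now gently.

Emit:
move_arm(
  deltas=[
    {"dp": [3, -0.4, -0.4], "rotation": [0, 0, 0]},
    {"dp": [3, 0, -0.1], "rotation": [0, 0, 0]},
    {"dp": [2, 0, 0], "rotation": [0, 0, 0]},
    {"dp": [1.5, 0, 0], "rotation": [0, 0, 0]},
  ],
)

```text
t: 13.05
eef_pos: [0.6096, -0.0378, 0.0488]
ee_rot: [-1.571, 0.022, 1.619]
force: [-0.3, 0.2, -1.4]
width: 0.0239
```

```bash
python3 ins.py 0.17 0 0
```

```text
tip [0.6045 0.1626 0.0657] rel axis dx -0.2 dz -0.3 mm rod hd 90.87 el -0.09
t 13.05 total rows 1 pos [ 0.6096 -0.0378  0.0488] rotdeg [-90.01   1.27  92.74] F [-0.28  0.2  -1.4 ] M [ 0.112 -0.043 -0.006] w 0.0239
([7.4, -0.1, -0.2], [0.03, 0.07, -0.09])
```

Emit:
move_arm(
  deltas=[
    {"dp": [1.5, 0, 0], "rotation": [0, 0, 0]},
    {"dp": [1.5, 0, 0], "rotation": [0, 0, 0]},
    {"dp": [1.5, 0, 0], "rotation": [0, 0, 0]},
  ],
)

```text
t: 13.3
eef_pos: [0.6093, -0.0331, 0.0486]
ee_rot: [-1.571, 0.022, 1.618]
force: [-0.7, 0.5, -1.2]
width: 0.0236
```

```bash
python3 ins.py 0.172 0 0
```

```text
tip [0.6043 0.1673 0.0656] rel axis dx -0.3 dz -0.4 mm rod hd 90.86 el -0.09
t 13.3 total rows 1 pos [ 0.6093 -0.0331  0.0486] rotdeg [-90.01   1.27  92.73] F [-0.71  0.48 -1.18] M [ 0.075 -0.052  0.058] w 0.0236
([4.7, -0.2, -0.3], [0.03, 0.06, -0.09])
```

Emit:
move_arm(
  deltas=[
    {"dp": [1.2, 0, -0.1], "rotation": [0, 0, 0]},
    {"dp": [1.2, 0, 0], "rotation": [0, 0, 0]},
  ],
)

```text
t: 13.47
eef_pos: [0.6092, -0.0306, 0.0485]
ee_rot: [-1.571, 0.022, 1.618]
force: [0.7, -0.9, -2.1]
width: 0.0235
```

Emit:
move_arm(
  deltas=[
    {"dp": [1.2, 0, 0], "rotation": [0, 0, 0]},
  ],
)

```text
t: 13.55
eef_pos: [0.6092, -0.0295, 0.0485]
ee_rot: [-1.571, 0.022, 1.618]
force: [-0.2, -0.0, -1.3]
width: 0.0236
```

Emit:
move_arm(
  deltas=[
    {"dp": [1.2, 0, 0], "rotation": [0, 0, 0]},
  ],
)

```text
t: 13.63
eef_pos: [0.6092, -0.0282, 0.0485]
ee_rot: [-1.571, 0.022, 1.618]
force: [0.2, -1.1, -1.1]
width: 0.0238
```

```bash
python3 ins.py 0.174 0 0
```

```text
tip [0.6042 0.1722 0.0655] rel axis dx -0.3 dz -0.5 mm rod hd 90.83 el -0.10
t 13.63 total rows 1 pos [ 0.6092 -0.0282  0.0485] rotdeg [-90.     1.28  92.7 ] F [ 0.24 -1.06 -1.05] M [-0.311 -0.049  0.008] w 0.0238
([1.8, -0.2, -0.3], [0.02, 0.03, -0.1])
```

Emit:
move_arm(
  deltas=[
    {"dp": [0.8, 0, 0], "rotation": [0, 0, 0]},
  ],
)

```text
t: 13.72
eef_pos: [0.6091, -0.0275, 0.0486]
ee_rot: [-1.571, 0.023, 1.618]
force: [-0.3, -1.5, -1.3]
width: 0.0237
```

```bash
python3 ins.py 0.174 0 0
```

```text
tip [0.6042 0.1729 0.0655] rel axis dx -0.3 dz -0.5 mm rod hd 90.83 el -0.11
t 13.72 total rows 1 pos [ 0.6091 -0.0275  0.0486] rotdeg [-90.     1.29  92.7 ] F [-0.26 -1.54 -1.28] M [-0.84  -0.028 -0.037] w 0.0237
([1.1, -0.2, -0.3], [0.02, 0.03, -0.11])
```

Emit:
move_arm(
  deltas=[
    {"dp": [-0.6, -1, 0], "rotation": [0, 0, -0.3]},
    {"dp": [0, -2, 0], "rotation": [0, 0, -0.4]},
    {"dp": [0, -2, 0], "rotation": [0, 0, -0.4]},
  ],
  squeeze=60,
)

```text
t: 13.97
eef_pos: [0.6083, -0.0277, 0.0531]
ee_rot: [-1.569, 0.002, 1.619]
force: [0.3, -0.0, -2.4]
width: 0.0235
```

```bash
python3 ins.py 0.173 0 0
```

```text
tip [0.6033 0.1723 0.0741] rel axis dx -1.2 dz 8.1 mm rod hd 90.86 el 1.05
t 13.97 total rows 1 pos [ 0.6083 -0.0277  0.0531] rotdeg [-89.89   0.12  92.73] F [ 0.27 -0.   -2.38] M [-0.111 -0.083 -0.03 ] w 0.0235
([0.3, 4.4, -1.1], [-0.09, 0.07, 1.05])
```

Emit:
move_arm(
  deltas=[
    {"dp": [0, -4, -0.6], "rotation": [0, 0, -0.4]},
    {"dp": [0, -6, 0], "rotation": [0, 0, 0]},
    {"dp": [0, -8, 0], "rotation": [0, 0, 0]},
    {"dp": [0, -10, 0], "rotation": [0, 0, 0]},
  ],
)

```text
t: 14.3
eef_pos: [0.608, -0.0285, 0.0818]
ee_rot: [-1.566, -0.007, 1.617]
force: [-0.5, 0.0, -2.5]
width: 0.0235
```

```bash
python3 ins.py 0.173 0 0
```

```text
tip [0.6034 0.1714 0.1045] rel axis dx -1.2 dz 38.5 mm rod hd 90.77 el 1.55
t 14.3 total rows 1 pos [ 0.608  -0.0285  0.0818] rotdeg [-89.72  -0.38  92.65] F [-0.46  0.05 -2.53] M [-0.032 -0.088  0.013] w 0.0235
([0.8, 33.1, -1.6], [-0.26, -0.02, 1.56])
```

Emit:
move_arm(
  deltas=[
    {"dp": [0, -14, 0], "rotation": [0, 0, 0]},
    {"dp": [0, -18, 0], "rotation": [0, 0, 0]},
    {"dp": [0, -18, 0], "rotation": [0, 0, 0]},
    {"dp": [0, -14, 0], "rotation": [0, 0, 0]},
    {"dp": [0, -8, 0], "rotation": [0, 0, 0]},
  ],
)

```text
t: 14.72
eef_pos: [0.6084, -0.0293, 0.1621]
ee_rot: [-1.568, -0.006, 1.617]
force: [-0.9, 0.3, -2.0]
width: 0.0239
```

```bash
python3 ins.py 0.173 0 0; python3 - <<'E'
from h import *
grab('top','top5'); grab('side','side5')
cv2.imwrite('pics/e.png',np.hstack([load('top5')['pixels'][100:340,180:480,::-1],load('side5')['pixels'][100:340,200:500,::-1]]))
E
```

```text
tip [0.6037 0.1706 0.1847] rel axis dx -0.9 dz 118.7 mm rod hd 90.78 el 1.53
t 14.72 total rows 3 pos [ 0.6084 -0.0293  0.1621] rotdeg [-89.85  -0.36  92.65] F [-0.9   0.29 -2.  ] M [-0.111 -0.141  0.041] w 0.0239
([0.4, 37.8, -0.4], [-0.04, -0.01, 0.51])
([0.7, 37.8, -0.4], [-0.04, -0.01, 0.51])
([1.1, 37.8, -0.4], [-0.04, -0.01, 0.51])
```

View pics/e.png

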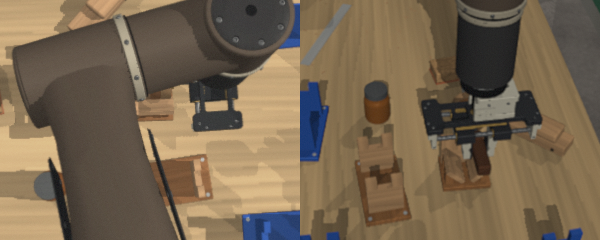

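```bash
python3 - <<'E'
from h import *
p=load('w2')['pixels'][:,:,::-1]
a=cv2.resize(p[55:105,340:465],None,fx=6,fy=6,interpolation=cv2.INTER_CUBIC); b=cv2.resize(p[185:235,340:465],None,fx=6,fy=6,interpolation=cv2.INTER_CUBIC)
cv2.imwrite('pics/c9.png',np.vstack([a,b]))
E
```

```text
(no output)
```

View pics/c9.png

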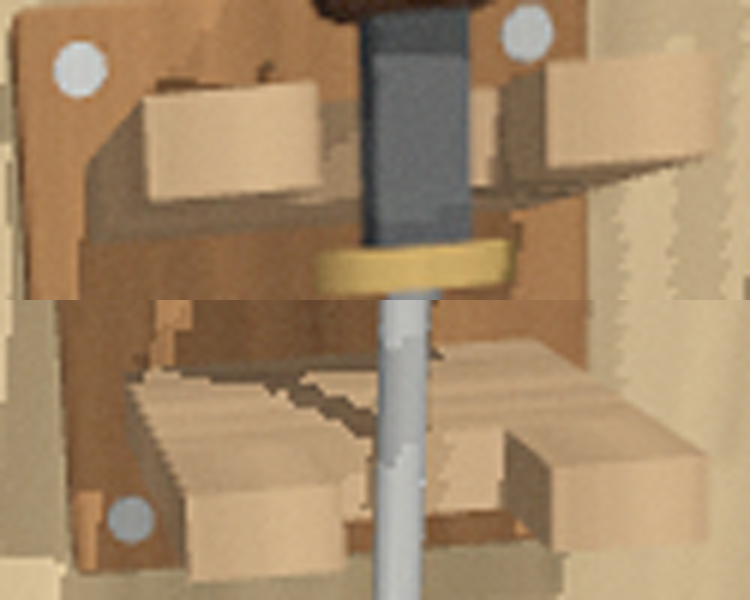

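```bash
python3 - <<'E'
from h import *
f=load('w2')
n=onz(f,412.2,75.9,.104); q=onz(f,414.7,221.1,.104); print(n,q,np.linalg.norm(q-n),np.degrees(np.arctan2(*(q-n)[[1,0]])))
for a in((145,97),(713,52)): print(onz(f,340+a[0]/6,55+a[1]/6,.104).round(4))
E
```

```text
[ 0.43833272 -0.01732764  0.104     ] [0.42434091 0.09168844 0.104     ] 0.10991031738567815 97.31371807783205
[ 0.4737 -0.0188  0.104 ]
[ 0.4052 -0.0275  0.104 ]
```

```bash
python3 plan.py .4425 -.064 .168 -90 -1.5 96.5 18
```

```text
t 14.82 total rows 18 pos [ 0.6089 -0.0291  0.1619] rotdeg [-89.94  -0.38  92.66] F [ 0.02 -0.11 -3.09] M [-0.135 -0.158 -0.015] w 0.024
([-1.5, -0.3, 9.3], [-0.0, -0.21, -0.06])
([-1.5, -0.3, 9.3], [-0.0, -0.21, -0.06])
([-1.4, -0.3, 9.3], [-0.0, -0.21, -0.06])
([-1.4, -0.3, 9.3], [-0.0, -0.21, -0.06])
([-1.4, -0.3, 9.3], [-0.0, -0.21, -0.06])
```

Emit:
move_arm(
  deltas=[
    {"dp": [-0.5, -0.5, 4], "rotation": [0, -0.1, -0.3]},
    {"dp": [-1, -0.5, 8], "rotation": [0, -0.2, -0.3]},
    {"dp": [-1.4, -0.5, 10], "rotation": [0, -0.3, -0.3]},
    {"dp": [-1.4, -0.3, 10], "rotation": [0, -0.3, -0.2]},
    {"dp": [-1.4, -0.3, 10], "rotation": [0, -0.3, 0]},
  ],
)

```text
t: 15.23
eef_pos: [0.5622, -0.0376, 0.1601]
ee_rot: [-1.564, -0.028, 1.639]
force: [-0.3, -0.1, -2.5]
width: 0.0237
```

Emit:
move_arm(
  deltas=[
    {"dp": [-1.5, -0.3, 10], "rotation": [0, -0.3, 0]},
    {"dp": [-1.5, -0.3, 10], "rotation": [0, -0.3, 0]},
    {"dp": [-1.5, -0.3, 10], "rotation": [0, -0.3, 0]},
    {"dp": [-1.5, -0.3, 10], "rotation": [0, -0.3, 0]},
    {"dp": [-1.5, -0.3, 10], "rotation": [0, -0.3, 0]},
  ],
)

```text
t: 15.65
eef_pos: [0.5054, -0.051, 0.161]
ee_rot: [-1.563, -0.028, 1.668]
force: [0.5, 0.7, -3.0]
width: 0.0234
```

```bash
python3 plan.py .4425 -.064 .168 -90 -1.5 96.5 6
```

```text
t 15.65 total rows 6 pos [ 0.5054 -0.051   0.161 ] rotdeg [-89.54  -1.61  95.56] F [ 0.51  0.72 -2.98] M [-0.156 -0.172  0.011] w 0.0234
([-1.1, -1.1, 10.7], [-0.07, -0.16, 0.02])
([-1.1, -1.1, 10.7], [-0.07, -0.16, 0.02])
([-1.1, -1.1, 10.7], [-0.07, -0.16, 0.02])
([-1.0, -1.2, 10.7], [-0.07, -0.16, 0.02])
([-1.0, -1.2, 10.7], [-0.07, -0.16, 0.02])
```

Emit:
move_arm(
  deltas=[
    {"dp": [-1.1, -1.1, 10], "rotation": [0, -0.2, 0]},
    {"dp": [-1.1, -1.1, 10], "rotation": [0, -0.2, 0]},
    {"dp": [-1.1, -1.1, 10], "rotation": [0, -0.2, 0]},
    {"dp": [-1, -1.1, 10], "rotation": [0, -0.2, 0]},
    {"dp": [-1, -1, 8], "rotation": [0, -0.1, 0]},
  ],
)

```text
t: 16.07
eef_pos: [0.4527, -0.0626, 0.1675]
ee_rot: [-1.564, -0.028, 1.686]
force: [-0.7, 0.1, -2.1]
width: 0.0237
```

Emit:
move_arm(
  deltas=[
    {"dp": [0, -0.5, 4], "rotation": [0, 0, 0]},
    {"dp": [0, 0, 0], "rotation": [0, 0, 0]},
    {"dp": [0, 0, 0], "rotation": [0, 0, 0]},
  ],
)

```text
t: 16.32
eef_pos: [0.4467, -0.0635, 0.1691]
ee_rot: [-1.566, -0.029, 1.686]
force: [1.1, 0.1, -2.0]
width: 0.0234
```

```bash
python3 plan.py .4425 -.064 .168 -90 -1.5 96.5 1;python3 - <<'E'
from h import *
grab('top','top6'); grab('side','side6')
cv2.imwrite('pics/e2.png',np.hstack([cv2.resize(load('top6')['pixels'][200:350,230:450,::-1],None,fx=1.8,fy=1.8),cv2.resize(load('side6')['pixels'][150:300,200:420,::-1],None,fx=1.8,fy=1.8)]))
E
```

```text
t 16.32 total rows 1 pos [ 0.4467 -0.0635  0.1691] rotdeg [-89.73  -1.64  96.6 ] F [ 1.06  0.13 -2.04] M [-0.25  -0.187 -0.032] w 0.0234
([-0.0, 1.1, 4.2], [-0.27, 0.1, 0.14])
```

View pics/e2.png

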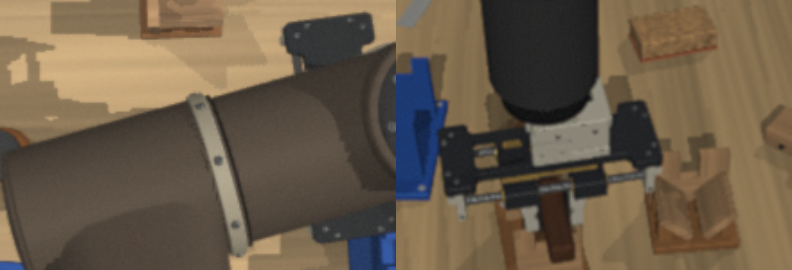

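```bash
python3 - <<'E'
from h import *
f=grab('wrist','w6'); Mi=np.linalg.inv(T())
p=f['pixels'].astype(int); m=(p[:,:,0]-p[:,:,2]>15)&(p.sum(2)<260)&(f['z_map']>0)&(f['z_map']<.25)
m[300:]=False
vs,us=np.nonzero(m); P=np.array([ray(f,u,v)[0]+ray(f,u,v)[1]*f['z_map'][v,u] for v,u in zip(vs,us)]); Q=P@Mi[:3,:3].T+Mi[:3,3]
print(len(Q))
for lo in range(-70,0,8):
    s=Q[(Q[:,0]*1000>lo)&(Q[:,0]*1000<=lo+8)]
    if len(s)>20: print(lo,len(s),np.percentile(s[:,1],[10,50,90]).round(4),np.percentile(s[:,2],[3,50,97]).round(4))
cv2.imwrite('pics/w6c.png',f['pixels'][:,:,::-1])
E
```

```text
7563
-62 1160 [-0.0323 -0.0297 -0.0172] [-0.0106 -0.0004  0.0103]
-54 1657 [-0.0326 -0.0318 -0.0306] [-0.0111 -0.0002  0.0107]
-46 1564 [-0.0326 -0.0318 -0.0306] [-0.011  -0.0002  0.0109]
-38 1491 [-0.0327 -0.0318 -0.0306] [-0.0112 -0.0002  0.0108]
-30 1394 [-0.0326 -0.0318 -0.0306] [-0.0111 -0.0003  0.0109]
-22 288 [-0.0325 -0.0317 -0.03  ] [-0.0116 -0.0004  0.0112]
```

View pics/w6c.png

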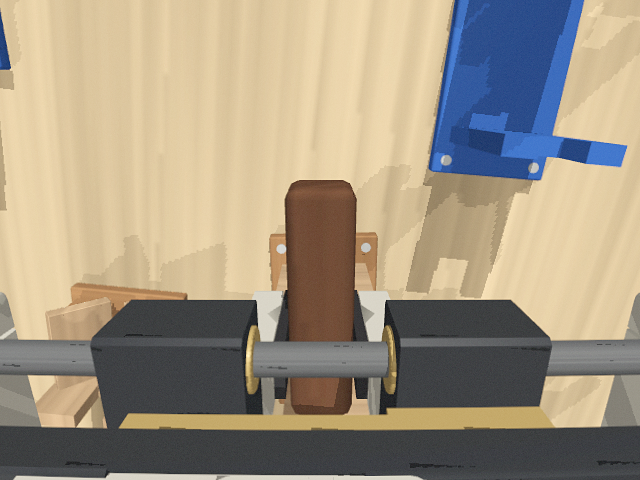

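Emit:
move_arm(
  deltas=[
    {"dp": [0, 6, 4], "rotation": [-0.2, 0, 0.2]},
    {"dp": [0, 10, 0], "rotation": [0, 0, 0.3]},
    {"dp": [0, 12, 0], "rotation": [0, 0, 0.3]},
    {"dp": [0, 10, 0], "rotation": [0, 0, 0.2]},
    {"dp": [0, 3, 0], "rotation": [0, 0, 0]},
  ],
)

```text
t: 16.88
eef_pos: [0.4438, -0.0628, 0.1252]
ee_rot: [-1.571, -0.01, 1.685]
force: [0.2, -1.0, -3.1]
width: 0.0237
```

```bash
python3 plan.py .4425 -.064 .0684 -90.2 2.94 96.45 10
```

```text
t 16.88 total rows 10 pos [ 0.4438 -0.0628  0.1252] rotdeg [-90.    -0.56  96.56] F [ 0.24 -0.96 -3.1 ] M [-0.124 -0.048 -0.023] w 0.0237
([-0.2, 5.7, 0.1], [-0.02, 0.01, 0.35])
([-0.1, 5.7, 0.1], [-0.02, 0.01, 0.35])
([-0.1, 5.7, 0.1], [-0.02, 0.01, 0.35])
([-0.1, 5.7, 0.1], [-0.02, 0.01, 0.35])
([-0.0, 5.7, 0.2], [-0.02, 0.01, 0.35])
```

Emit:
move_arm(
  deltas=[
    {"dp": [-0.5, 6, 0.8], "rotation": [0, 0, 0.4]},
    {"dp": [-0.2, 6, 0.3], "rotation": [0, 0, 0.4]},
    {"dp": [-0.1, 6, 0], "rotation": [0, 0, 0.4]},
    {"dp": [-0.1, 6, 0], "rotation": [0, 0, 0.4]},
    {"dp": [0, 4, 0], "rotation": [0, 0, 0.3]},
  ],
)

```text
t: 17.3
eef_pos: [0.4429, -0.0641, 0.0945]
ee_rot: [-1.571, 0.027, 1.685]
force: [0.2, 0.5, -1.2]
width: 0.0233
```

```bash
python3 plan.py .4425 -.064 .0684 -90.2 2.94 96.45 6
```

```text
t 17.3 total rows 6 pos [ 0.4429 -0.0641  0.0945] rotdeg [-90.     1.52  96.55] F [ 0.18  0.54 -1.23] M [0.085 0.024 0.024] w 0.0233
([0.1, 4.3, 0.1], [-0.03, 0.02, 0.24])
([0.2, 4.3, 0.1], [-0.03, 0.02, 0.24])
([0.2, 4.3, 0.1], [-0.03, 0.02, 0.24])
([0.2, 4.3, 0.1], [-0.03, 0.02, 0.24])
([0.2, 4.3, 0.1], [-0.03, 0.02, 0.24])
```

```bash
python3 - <<'E'
from h import *
for i in range(2):
    f=grab('top','top7'); s=arm.get_state(); print(s['force'].round(2),s['moment'].round(3))
f=grab('side','side7'); s=arm.get_state(); print(s['force'].round(2),s['moment'].round(3))
cv2.imwrite('pics/e3.png',np.hstack([cv2.resize(load('top7')['pixels'][200:350,200:420,::-1],None,fx=1.8,fy=1.8),cv2.resize(load('side7')['pixels'][150:300,200:420,::-1],None,fx=1.8,fy=1.8)]))
f=grab('wrist','w7')
E
```

```text
[-0.46 -0.18 -3.51] [0.121 0.064 0.018]
[ 0.13 -1.33 -2.99] [ 0.032 -0.02   0.009]
[-0.29 -0.7  -2.32] [ 0.078 -0.056  0.056]
```

View pics/e3.png

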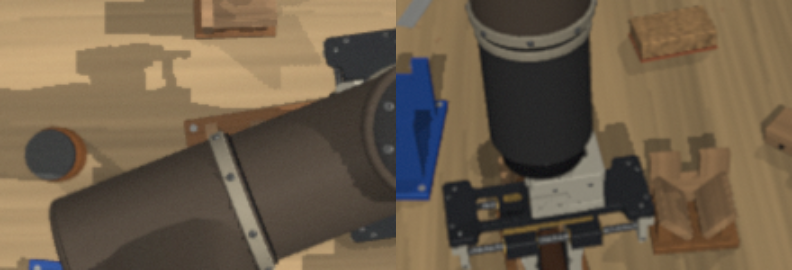

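View pics/w7.png

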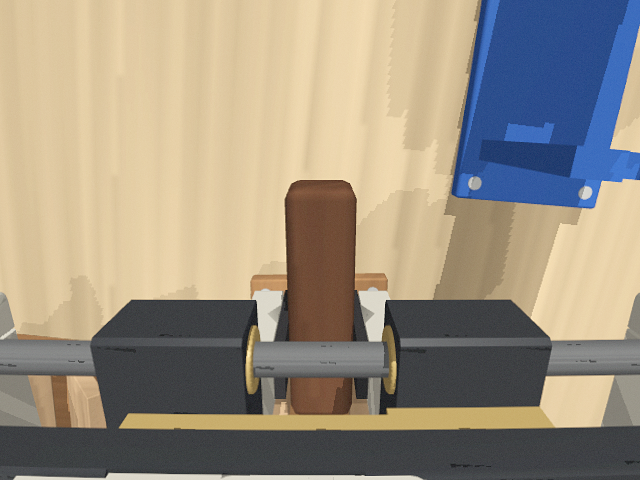

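Emit:
move_arm(
  deltas=[
    {"dp": [0, 4.5, 0.2], "rotation": [0, 0, 0.3]},
    {"dp": [0.2, 4.5, 0.1], "rotation": [0, 0, 0.3]},
    {"dp": [0.2, 4.5, 0], "rotation": [0, 0, 0.2]},
    {"dp": [0.2, 3, 0], "rotation": [0, 0, 0.2]},
  ],
)

```text
t: 17.83
eef_pos: [0.4446, -0.0637, 0.0791]
ee_rot: [-1.575, 0.044, 1.685]
force: [-0.0, 0.3, -1.2]
width: 0.0236
```

```bash
python3 plan.py .4425 -.064 .0684 -90.2 2.94 96.45 3
```

```text
t 17.83 total rows 3 pos [ 0.4446 -0.0637  0.0791] rotdeg [-90.26   2.51  96.53] F [-0.03  0.31 -1.24] M [ 0.086 -0.017 -0.025] w 0.0236
([0.1, 3.6, 0.7], [0.02, 0.03, 0.14])
([0.2, 3.6, 0.7], [0.02, 0.03, 0.14])
([0.2, 3.6, 0.7], [0.02, 0.03, 0.14])
```

Emit:
move_arm(
  deltas=[
    {"dp": [0, 3, 1], "rotation": [0, 0, 0.2]},
    {"dp": [0, 2.5, 0.5], "rotation": [0, 0, 0.2]},
    {"dp": [0, 2, 0.2], "rotation": [0, 0, 0]},
  ],
)

```text
t: 18.08
eef_pos: [0.4426, -0.0643, 0.0703]
ee_rot: [-1.575, 0.052, 1.685]
force: [-0.2, 0.2, -2.8]
width: 0.0235
```

```bash
python3 plan.py .4425 -.064 .0684 -90.2 2.94 96.45 3
```

```text
t 18.08 total rows 3 pos [ 0.4426 -0.0643  0.0703] rotdeg [-90.22   2.99  96.54] F [-0.17  0.22 -2.79] M [0.129 0.038 0.017] w 0.0235
([0.1, 0.6, 0.0], [0.01, 0.03, -0.02])
([0.1, 0.6, 0.0], [0.01, 0.03, -0.02])
([0.1, 0.6, 0.0], [0.01, 0.03, -0.02])
```

Emit:
move_arm(
  deltas=[
    {"dp": [0, 0.8, 0], "rotation": [0, 0, 0]},
  ],
)

```text
t: 18.17
eef_pos: [0.4422, -0.0644, 0.069]
ee_rot: [-1.574, 0.052, 1.685]
force: [0.5, 0.3, -2.9]
width: 0.0233
```

Emit:
move_arm(
  deltas=[
    {"dp": [0, 0.8, 0], "rotation": [0, 0, 0]},
  ],
)

```text
t: 18.25
eef_pos: [0.4423, -0.0645, 0.0682]
ee_rot: [-1.574, 0.052, 1.685]
force: [-1.1, -0.6, 5.3]
width: 0.0241
```

```bash
python3 plan.py .4425 -.064 .0684 -90.2 2.94 96.45 3
```

```text
t 18.25 total rows 3 pos [ 0.4423 -0.0645  0.0682] rotdeg [-90.17   3.01  96.57] F [-1.05 -0.62  5.32] M [0.182 0.601 0.027] w 0.0241
([0.1, -0.1, -0.1], [-0.01, 0.04, -0.02])
([0.1, -0.1, -0.1], [-0.01, 0.04, -0.02])
([0.1, -0.1, -0.1], [-0.01, 0.04, -0.02])
```

Emit:
move_arm(
  deltas=[
    {"dp": [0, -0.4, 0], "rotation": [0, 0, 0]},
    {"dp": [0, 0, 0], "rotation": [0, 0, 0]},
  ],
  squeeze=15,
)

```text
t: 18.42
eef_pos: [0.4425, -0.0644, 0.0688]
ee_rot: [-1.574, 0.052, 1.686]
force: [-0.4, 0.8, -1.6]
width: 0.0236
```

Emit:
move_arm(
  deltas=[
    {"dp": [0, 0, 0], "rotation": [0, 0, 0]},
    {"dp": [0, 0, 0], "rotation": [0, 0, 0]},
    {"dp": [0, 0, 0], "rotation": [0, 0, 0]},
    {"dp": [0, 0, 0], "rotation": [0, 0, 0]},
  ],
  jaw=60,
)

```text
t: 18.75
eef_pos: [0.4439, -0.0641, 0.0697]
ee_rot: [-1.577, 0.052, 1.685]
force: [0.0, 0.4, -0.4]
width: 0.0453
```

```bash
python3 plan.py .4425 -.064 .0684 -90.2 2.94 96.45 3
```

```text
t 18.75 total rows 3 pos [ 0.4439 -0.0641  0.0697] rotdeg [-90.35   2.98  96.57] F [ 0.03  0.39 -0.38] M [0.283 0.018 0.007] w 0.0453
([0.1, 0.4, 0.4], [0.05, 0.04, -0.01])
([0.1, 0.4, 0.4], [0.05, 0.04, -0.01])
([0.1, 0.4, 0.4], [0.05, 0.04, -0.01])
```

Released. Raise straight up along the tool, then look.

Emit:
move_arm(
  deltas=[
    {"dp": [0, 0, 0.5], "rotation": [0, 0, 0]},
    {"dp": [0, -10, 0], "rotation": [0, 0, 0]},
    {"dp": [0, -15, 0], "rotation": [0, 0, 0]},
    {"dp": [0, -25, 0], "rotation": [0, 0, 0]},
    {"dp": [0, -35, 0], "rotation": [0, 0, 0]},
  ],
  jaw=0,
)

```text
t: 19.17
eef_pos: [0.4376, -0.0611, 0.1511]
ee_rot: [-1.564, 0.054, 1.684]
force: [0.4, 0.4, 0.2]
width: 0.0786
```

Emit:
move_arm(
  deltas=[
    {"dp": [0, -40, 0], "rotation": [0, 0, 0]},
    {"dp": [0, -40, 0], "rotation": [0, 0, 0]},
    {"dp": [0, 0, -30], "rotation": [0, 0, 0]},
    {"dp": [20, 0, -35], "rotation": [0, 0, 0]},
    {"dp": [30, 0, -10], "rotation": [0, 0, 0]},
  ],
)

```text
t: 19.58
eef_pos: [0.5094, 0.0002, 0.2441]
ee_rot: [-1.582, 0.051, 1.681]
force: [1.2, 0.3, 0.6]
width: 0.0876
```

Emit:
move_arm(
  deltas=[
    {"dp": [40, 0, 0], "rotation": [0, 0, 0]},
    {"dp": [40, 0, 0], "rotation": [0, 0, 0]},
    {"dp": [20, 0, 0], "rotation": [0, 0, 0]},
    {"dp": [0, 0, 0], "rotation": [0, 0, 0]},
    {"dp": [0, 0, 0], "rotation": [0, 0, 0]},
  ],
)

```text
t: 20.0
eef_pos: [0.5006, 0.108, 0.2391]
ee_rot: [-1.585, 0.05, 1.681]
force: [0.8, -0.5, 0.1]
width: 0.0881
```

```bash
python3 - <<'E'
from h import *
f=grab('wrist','w8'); g=grab('side','side8'); grab('top','top8'); s=arm.get_state(); print(s['t'],s['eef_pos'],s['force'])
cv2.imwrite('pics/s8.png',cv2.resize(g['pixels'][150:350,200:400,::-1],None,fx=3,fy=3,interpolation=cv2.INTER_CUBIC))
E
```

```text
20.15 [0.50081826 0.1064588  0.23930564] [ 0.92689023 -0.46811165  0.15831073]
```

View pics/w8.png

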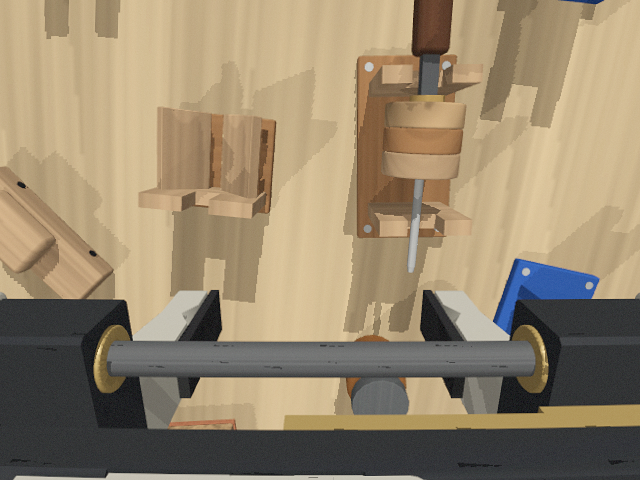

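View pics/s8.png

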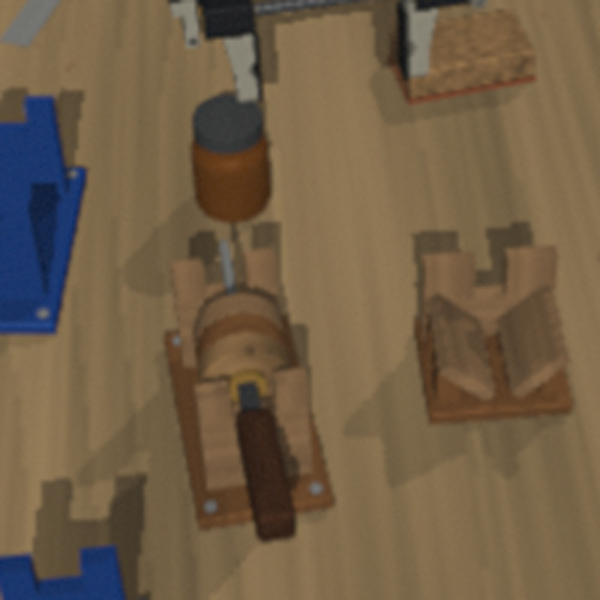

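```bash
python3 - <<'E'
from h import *
f=load('w8')
for u,v in((416,205),(413,240),(412,262),(429,75),(431,30)): print((u,v),bydepth(f,u,v,0).round(4))
arm.job_done()
E
```

```text
(416, 205) [0.4303 0.0776 0.0858]
(413, 240) [0.4276 0.1065 0.0845]
(412, 262) [0.425  0.1254 0.0834]
(429, 75) [ 0.4379 -0.0184  0.0917]
(431, 30) [ 0.4432 -0.0463  0.0996]
the job is handed in; nothing more can be done
```

The job is handed in. The skewer is back in both notches of the brown stand, and all three wheels hang on its rod between the uprights. It took about 20 s of the 67 s.

- **Skewer:** I picked it off the stand and measured the crook in the top and side views: 1.2° up and 1.9° sideways, 2.2° in all, which matches the description.
- **Threading:** I lined up the crooked rod itself with the bores and slid it in by small steps. The force readings showed only noise until the collar met the wheels. There I felt a light push of about 1.5 N, and the wrist moment suggested at most about 4–5 N, well under 20 N.
- **Lift and return:** I lifted the stack with the tip 1–3° up. On setting down, the tool force swung about 8 N at contact. I then eased off, opened the gripper and backed away.

**Last checks:**
- The final pictures show the three wheels together against the collar and the trough empty.
- The shank's top reads 92 mm above the bench at the near notch and the rod's top about 85 mm at the far one. Both match the skewer's original resting readings.
- The oil jar, sanding block and car body look untouched; I did not measure their positions.

**What I could not confirm:** the arm hid the rod and wheels from the cameras during the insertion and the carry. That part rested on the force and pose readings alone. One height estimate of the rod in the grip differed by about 1.5 mm from the grasp geometry, so I used a value in between, and it went in without contact.

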